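Clear the filter set-up off the optical table

TASK

Clear away the finished filter set-up. First slide every glass filter straight up out of the dark slotted holder and stand it, fully down, in a slot of the white cassette, any slot you like; keep the glass upright and do not drop it. Only when all the glass is put away, stand every loose centring plug fully home in the hole of the graded grey rack that matches its diameter, and leave the reel, the screwdriver and the objective where they are.

Things in the scene. Friction and masses are not known exactly. Their poses are not given: they have to be found in the camera images.
- filter0: framed filter glass, an upright plate with an aluminium frame and a green pane: 6 mm thick (its x), 90 mm wide (y), 100 mm tall (z), 140 g. Origin at the middle of its lower edge. The same either way round. At the start it stands in one of the three slots of the dark filter holder, with its lowest 55 mm between the grooves; the top 45 mm is free to be pinched across its thickness, in the middle of the upper edge. Absent in some runs
- filter1: framed filter glass, an upright plate with an aluminium frame and a green pane: 6 mm thick (its x), 90 mm wide (y), 100 mm tall (z), 140 g. Origin at the middle of its lower edge. The same either way round. At the start it stands in one of the three slots of the dark filter holder, with its lowest 55 mm between the grooves; the top 45 mm is free to be pinched across its thickness, in the middle of the upper edge. Absent in some runs
- filter2: framed filter glass, an upright plate with an aluminium frame and a green pane: 6 mm thick (its x), 90 mm wide (y), 100 mm tall (z), 140 g. Origin at the middle of its lower edge. The same either way round. At the start it stands in one of the three slots of the dark filter holder, with its lowest 55 mm between the grooves; the top 45 mm is free to be pinched across its thickness, in the middle of the upper edge. Absent in some runs
- holder: dark slotted filter holder, fixed: base 180 x 130 x 12 mm with three slots side by side, 60 mm apart along its x, each made of two grooved uprights 55 mm tall (up to 67 mm above the table) that hold a filter by its side edges. The filter's thin direction is the holder's x. The grooves are 9 mm wide; between the uprights the middle 76 mm is open. Origin under the middle of the base on the table, z up
- cassette: white plastic storage cassette, fixed, of the same make: base 170 x 126 x 12 mm, three slots 60 mm apart along its x, grooves 12 mm wide and 98 mm apart from bottom to bottom (4 mm play at each side edge of a filter), uprights 45 mm tall (up to 57 mm above the table). Empty at the start. Origin under the middle of the base on the table. Holder and cassette stand one on the left and one on the right of the work, either way about
- cassette_slot0 (a point): point at the middle of the floor of slot 0 of the white cassette (12 mm above the table). A filter stands in it with its origin here, its thin direction along this point's x
- cassette_slot1 (a point): point at the middle of the floor of slot 1 of the white cassette (12 mm above the table). A filter stands in it with its origin here, its thin direction along this point's x
- cassette_slot2 (a point): point at the middle of the floor of slot 2 of the white cassette (12 mm above the table). A filter stands in it with its origin here, its thin direction along this point's x
- plug36: centring plug standing loose on the table: a round steel plug 36 mm in diameter and 24 mm tall with a chamfered foot, and on top of it a slim black round grip, 16 mm in diameter, up to 90 mm above the foot (207 g, up to a fifth more or less). Take it by the grip. Origin at the centre of its foot, z up along it. Absent in some runs
- plug43: centring plug standing loose on the table: a round steel plug 43 mm in diameter and 24 mm tall with a chamfered foot, and on top of it a slim black round grip, 16 mm in diameter, up to 90 mm above the foot (288 g, up to a fifth more or less). Take it by the grip. Origin at the centre of its foot, z up along it. Absent in some runs
- plug50: centring plug standing loose on the table: a round steel plug 50 mm in diameter and 24 mm tall with a chamfered foot, and on top of it a slim black round grip, 16 mm in diameter, up to 90 mm above the foot (384 g, up to a fifth more or less). Take it by the grip. Origin at the centre of its foot, z up along it. Absent in some runs
- plug57: centring plug standing loose on the table: a round steel plug 57 mm in diameter and 24 mm tall with a chamfered foot, and on top of it a slim black round grip, 16 mm in diameter, up to 90 mm above the foot (494 g, up to a fifth more or less). Take it by the grip. Origin at the centre of its foot, z up along it. Absent in some runs
- rack: grey plug rack, fixed: block 85 (x) x 248 (y) x 32 mm tall with a graded row of four round blind holes along its y, growing towards +y: for plugs of 36, 43, 50 and 57 mm, at y = -93, -41.5, 17 and 82.5 mm. Each hole is 3 mm wider than its plug and 20 mm deep, so a plug that is home stands 4 mm proud of the rack, with its grip above. Origin under the middle of the block on the table
- rack_hole0 (a point): centre of the mouth of the rack's hole for the 36 mm plug, on the rack's top face, 32 mm above the table; the hole goes 20 mm down from here
- rack_hole1 (a point): centre of the mouth of the rack's hole for the 43 mm plug, on the rack's top face, 32 mm above the table; the hole goes 20 mm down from here
- rack_hole2 (a point): centre of the mouth of the rack's hole for the 50 mm plug, on the rack's top face, 32 mm above the table; the hole goes 20 mm down from here
- rack_hole3 (a point): centre of the mouth of the rack's hole for the 57 mm plug, on the rack's top face, 32 mm above the table; the hole goes 20 mm down from here
- fibre_reel: bystander: small black reel, 84 mm across, 21 mm high, lying on the table; origin at the middle of its underside
- driver: bystander: screwdriver 160 mm long lying on the table
- objective: bystander: black microscope objective standing on the table, 52 mm across, 70 mm tall; origin at the middle of its underside

How it is judged:
On the way, in this order (a step that is already met when the one before it is completed fails the run):
1. every filter stands fully down in a slot of the white cassette, while the plugs are not yet all put away (((horizontal distance between filter0 and cassette_slot0 below 0.009 m and z of filter0 in the frame of cassette_slot0 below 0.005 m and angle between the x axis of filter0 and the x axis of cassette, either way round below 0.2 rad and angle between filter0's own z axis and vertical below 0.2 rad) or (horizontal distance between filter0 and cassette_slot1 below 0.009 m and z of filter0 in the frame of cassette_slot1 below 0.005 m and angle between the x axis of filter0 and the x axis of cassette, either way round below 0.2 rad and angle between filter0's own z axis and vertical below 0.2 rad) or (horizontal distance between filter0 and cassette_slot2 below 0.009 m and z of filter0 in the frame of cassette_slot2 below 0.005 m and angle between the x axis of filter0 and the x axis of cassette, either way round below 0.2 rad and angle between filter0's own z axis and vertical below 0.2 rad)) and ((horizontal distance between filter1 and cassette_slot0 below 0.009 m and z of filter1 in the frame of cassette_slot0 below 0.005 m and angle between the x axis of filter1 and the x axis of cassette, either way round below 0.2 rad and angle between filter1's own z axis and vertical below 0.2 rad) or (horizontal distance between filter1 and cassette_slot1 below 0.009 m and z of filter1 in the frame of cassette_slot1 below 0.005 m and angle between the x axis of filter1 and the x axis of cassette, either way round below 0.2 rad and angle between filter1's own z axis and vertical below 0.2 rad) or (horizontal distance between filter1 and cassette_slot2 below 0.009 m and z of filter1 in the frame of cassette_slot2 below 0.005 m and angle between the x axis of filter1 and the x axis of cassette, either way round below 0.2 rad and angle between filter1's own z axis and vertical below 0.2 rad)) and ((horizontal distance between filter2 and cassette_slot0 below 0.009 m and z of filter2 in the frame of cassette_slot0 below 0.005 m and angle between the x axis of filter2 and the x axis of cassette, either way round below 0.2 rad and angle between filter2's own z axis and vertical below 0.2 rad) or (horizontal distance between filter2 and cassette_slot1 below 0.009 m and z of filter2 in the frame of cassette_slot1 below 0.005 m and angle between the x axis of filter2 and the x axis of cassette, either way round below 0.2 rad and angle between filter2's own z axis and vertical below 0.2 rad) or (horizontal distance between filter2 and cassette_slot2 below 0.009 m and z of filter2 in the frame of cassette_slot2 below 0.005 m and angle between the x axis of filter2 and the x axis of cassette, either way round below 0.2 rad and angle between filter2's own z axis and vertical below 0.2 rad))), for 0.2 s.
2. every plug stands fully home in the rack hole of its own diameter (horizontal distance between plug36 and rack_hole0 below 0.005 m and z of plug36 in the frame of rack_hole0 below -0.016 m and angle between each of plug36, plug43, plug50, plug57's own z axis and vertical below 0.15 rad and horizontal distance between plug43 and rack_hole1 below 0.005 m and z of plug43 in the frame of rack_hole1 below -0.016 m and horizontal distance between plug50 and rack_hole2 below 0.005 m and z of plug50 in the frame of rack_hole2 below -0.016 m and horizontal distance between plug57 and rack_hole3 below 0.005 m and z of plug57 in the frame of rack_hole3 below -0.016 m), for 0.2 s.
At the end, for the whole second after the job is handed in: Each filter stands in a cassette slot (origin within 9 mm of its middle, at most 5 mm above its floor, within 0.2 rad upright and aligned); each plug is in the hole of its own diameter (within 5 mm of its axis, at least 16 mm deep, within 0.15 rad of upright); all at rest (all of step 1 and all of step 2 and linear speed of each of filter0, filter1, filter2, plug36, plug43, plug50, plug57 below 0.02 m/s); the robot touches nothing.
It fails at once if the reel, the screwdriver or the objective is pushed away (more than 25 mm) (distance of any of fibre_reel, driver, objective from where it was at the start of the episode above 0.025 m).
It fails at once if a filter is tipped over (more than 0.7 rad from upright) (angle between any of filter0, filter1, filter2's own z axis and vertical above 0.7 rad).
It fails at once if a plug is put into its hole while a filter is still away from the cassette (((horizontal distance between plug36 and rack_hole0 below 0.005 m and z of plug36 in the frame of rack_hole0 below -0.016 m and angle between plug36's own z axis and vertical below 0.15 rad) or (horizontal distance between plug43 and rack_hole1 below 0.005 m and z of plug43 in the frame of rack_hole1 below -0.016 m and angle between plug43's own z axis and vertical below 0.15 rad) or (horizontal distance between plug50 and rack_hole2 below 0.005 m and z of plug50 in the frame of rack_hole2 below -0.016 m and angle between plug50's own z axis and vertical below 0.15 rad) or (horizontal distance between plug57 and rack_hole3 below 0.005 m and z of plug57 in the frame of rack_hole3 below -0.016 m and angle between plug57's own z axis and vertical below 0.15 rad)) and horizontal distance between any of filter0, filter1, filter2 and cassette above 0.12 m).
It fails at once if a filter is dropped (falls freely by more than about 30 mm) ((linear speed of filter0 above 0.75 m/s and not (contact force between the fingers and filter0 above 0.1 N)) or (linear speed of filter1 above 0.75 m/s and not (contact force between the fingers and filter1 above 0.1 N)) or (linear speed of filter2 above 0.75 m/s and not (contact force between the fingers and filter2 above 0.1 N))).
Of filter0, filter1, filter2 only 2 to 3 are there at a start; the rules pass over those that are not, and their reading is None.
Of plug36, plug43, plug50, plug57 only 3 to 4 are there at a start; the rules pass over those that are not, and their reading is None.
At some moment in a run one of plug36, plug43, plug50, plug57 may be knocked a few centimetres aside while the robot is not near it.
It also fails if it takes over 210 s, if anything falls off the work surface, if the arm or the gripper's body presses on something with over 40 N, if the wrist force passes 120 N, or if a joint passes its speed limit or range.

ROBOT

A 6-joint arm with a two-finger parallel gripper is mounted at the origin on the work surface. World frame = base frame: x ahead of the robot, y to its left, z up, the work surface at z = 0. Lengths are in m, angles in rad, forces in N, time in s.
With the tool pointing down it reaches from about 0.25 to 0.775 m from the base axis. Payload 4 kg.
Tool frame: the origin (TCP) lies on the centre line of the jaws, within the pads' length; the fingertips stand 25 mm ahead of it and the grasp point (between the pads) lies 6 mm ahead of it; z points along the fingers, y is the line along which they close (so a half turn about z gives the same grasp; the last joint's range is limited). The gripper opens to 94 mm and grips with 3 to 60 N. Pads are 16 mm wide; open, the fingers measure 119 mm over their backs; the gripper's body (75 mm by 177 mm) begins 78 mm behind the grasp point.
Start: joints at [-1.412, 0.087, 1.371, -0, 1.684, -0.103], TCP at [0.142, -0.531, 0.231] pointing down, gripper open.
Joint ranges: [-3.1, 3.1], [-0.76, 2.03], [0.27, 2.55], [-1.08, 4.22], [0.17, 2.65], [-2.57, 2.57]. Speed limits (rad/s): [2.79, 2.79, 3.14, 3.14, 3.14, 3.14].

INTERFACE

Orientations are given as [roll, pitch, yaw] about the fixed x, y, z axes, in that order (R = Rz(yaw) Ry(pitch) Rx(roll)).
In Python, from bench import robot, imaging gives the robot as it stands. The module is installed in compiled form; this text tells all that it offers.
- The arm moves only by the tool drive_tool, never from a script. Its argument "series" is a list of rows, each a list of 3 entries, a list of its own where there are three numbers: the finger opening in m, from 0 to 0.094, then the shift along the tool's x, y, z in m, then the turn, a rotation vector about the tool's x, y, z in rad. A call has 1 to 5 rows; each row is the pose to reach, as a shift and turn from the pose commanded when the call began, along the tool's axes at that moment; what a row does not reach only later rows make up. A row lasts 1/8 s, in which the tool goes at most 62.5 mm and 10.7 degrees, less where a joint would pass 70% of its speed; a pose out of reach is approached as far as the arm can. A call with a gripper value outside its range is refused whole. The fingers move at their own pace and stop on an object; the grip force is fixed at half the most. Time passes only in rows, so rows that repeat a pose let the fingers close. It gives the time, the measured TCP pose, the force, the opening and the grip force at its end, in the units of the state.
- robot.get_obs(): the state, without advancing time (a new reading comes with each control period).
- imaging.snapshot(name): name is "scene" or "top" or "wrist"; returns the picture (480x640x3 uint8, red, green, blue); there is no depth.
- imaging.get_calibration(name): a dict with "intrinsics" (3x3 intrinsics, pixels), "position" and "rotation" of the camera in the world. Camera axes: x right, y up, looking along -z (the intrinsics and any distortion apply to the point x, -y, -z); pixel columns grow to the right and rows downward; lengths in m; the calibration is good to about 2 mm. A picture is of the moment at which its call begins: read the wrist's pose just before it. get_calibration takes no time and is no camera call; for the wrist camera it gives the pose at the moment of the call.
- robot.close_job(): hands the job in; it is judged then, once.
The state is a dict: "time": time; "joint_positions": joint angles; "qvel": joint speeds; "joint_torque": joint torques, N m; "tool_pos": TCP position; "ee_rot": TCP orientation; "wrist_force": force on the tool from outside, world axes, zero at the start; "wrist_torque": the same for the moment, N m; "width": finger opening in m; "finger_force": force on a finger pad.
Only numpy, scipy, OpenCV 4.12 (cv2) and the standard library are available. Lean on these libraries where they do the work, as an engineer would, in place of code of your own. Each camera call takes 0.05 s, during which the arm holds its last target. There are 200 camera calls.

## Working session

There is one attempt and no reset: what is moved stays moved. The work goes in short steps, Python scripts to look and compute and a tool call to move; the robot and the scene stay as the last step left them, time stands still between calls to the robot, and variables do not carry over. Pictures are saved under pics/ and viewed, at most 14 in all, crops included, and the job is handed in when it is done.

Besides the shell and the picture viewer there is one more tool, called after "Emit:" as name(argument=value, ...) on one line, values as JSON. drive_tool: Moves the arm, as the interface text tells. Its arguments: {"type":"object","properties":{"series":{"type":"array"}},"required":["series"]}

```bash
mkdir -p pics; python3 - <<'E'
from bench import robot, imaging
import cv2,numpy as np
print(robot.get_obs())
for n in("scene","top","wrist"):
    c=imaging.get_calibration(n);print(n,{k:np.round(v,4).tolist() if not isinstance(v,str) else v for k,v in c.items()})
    im=imaging.snapshot(n);cv2.imwrite(f"pics/{n}0.png",im[:,:,::-1])
E
```

```text
{'time': 0.0, 'joint_positions': array([-1.41208184e+00,  8.79245653e-02,  1.37221982e+00,  3.53611870e-06,
        1.68360442e+00, -1.03108461e-01]), 'qvel': array([ 0.00027123, -0.00016268, -0.00051184, -0.00080572, -0.00035797,
       -0.00058752]), 'joint_torque': array([ 4.02117030e-04, -3.40176558e+01, -3.02434409e+01,  7.17619085e-02,
        3.28643317e-02, -1.82806825e-04]), 'tool_pos': array([ 0.14227749, -0.5307728 ,  0.22933823]), 'ee_rot': array([-3.13944831e+00, -2.25420121e-04,  2.61823097e-01]), 'wrist_force': array([-0.56356024, -0.31080839, -0.23280283]), 'wrist_torque': array([-0.00064819,  0.03121202,  0.0475306 ]), 'finger_force': 0.0, 'width': 0.09422636333371538}
scene {'intrinsics': [[439.5855, 0.0, 314.1362], [0.0, 439.5855, 252.5633], [0.0, 0.0, 1.0]], 'position': [1.0276, 0.2179, 0.6907], 'rotation': [0.6713, -0.0061, 2.0309]}
top {'intrinsics': [[447.5531, 0.0, 315.9381], [0.0, 447.5531, 249.6174], [0.0, 0.0, 1.0]], 'position': [0.4511, -0.0172, 0.9002], 'rotation': [0.1558, -0.0123, -1.5499]}
wrist {'intrinsics': [[347.0775, 0.0, 317.7914], [0.0, 347.0775, 245.2717], [0.0, 0.0, 1.0]], 'position': [0.2158, -0.5122, 0.3842], 'rotation': [-0.2654, 0.0012, -1.3096]}
```

View pics/top0.png

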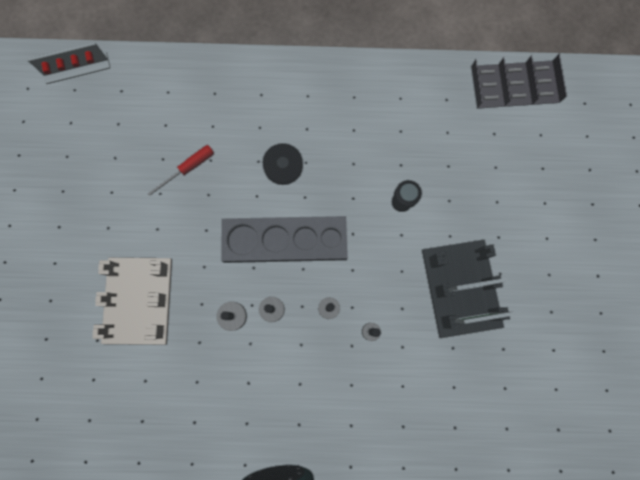

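View pics/scene0.png

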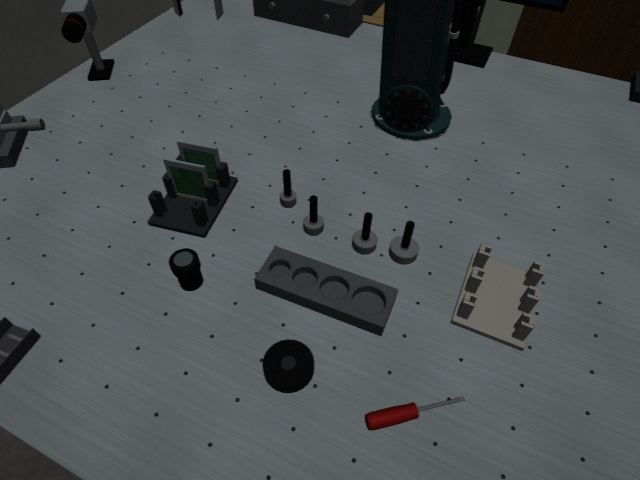

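The top picture shows two filters in the holder (around 470,285 and 475,318) and an empty slot at its upper end. The white cassette is at (135,300) and the rack at (285,240), with its large hole on the left. The four plugs, largest to smallest, are at (231,316), (271,309), (329,308) and (371,332).

```bash
cat > h.py <<'E'
from bench import robot, imaging
import cv2, numpy as np
from scipy.spatial.transform import Rotation as Ro
def cam(n):
    c=imaging.get_calibration(n); return np.array(c["intrinsics"]),np.array(c["position"]),Ro.from_euler('xyz',c["rotation"]).as_matrix()
def cast(c,px,z):
    K,p,R=c; px=np.atleast_2d(np.asarray(px,float))
    d=np.c_[(px[:,0]-K[0,2])/K[0,0],-(px[:,1]-K[1,2])/K[1,1],-np.ones(len(px))]@R.T
    return p+d*((z-p[2])/d[:,2])[:,None]
def proj(c,P):
    K,p,R=c; q=(np.atleast_2d(P)-p)@R
    return np.c_[K[0,2]+K[0,0]*q[:,0]/-q[:,2],K[1,2]+K[1,1]*q[:,1]/q[:,2]]
def snap(n,f=None):
    c=cam(n); im=imaging.snapshot(n)
    if f: cv2.imwrite(f"pics/{f}.png",im[:,:,::-1])
    return c,im
def move(target,yaw,o=None):
    "shift in tool axes and turn from the present pose to target (tool down, yaw)"
    o=o or robot.get_obs(); R=Ro.from_euler('xyz',o["ee_rot"]); T=Ro.from_euler('xyz',[np.pi,0,yaw])
    return np.round(R.inv().apply(np.array(target)-o["tool_pos"]),4).tolist(),np.round((R.inv()*T).as_rotvec(),4).tolist()
E
python3 - <<'E'
from h import *
c=cam("top");im=cv2.imread("pics/top0.png");hsv=cv2.cvtColor(im,cv2.COLOR_BGR2HSV)
g=cv2.cvtColor(im,cv2.COLOR_BGR2GRAY)
print(im[330,135],im[240,285],im[258,450],im[200,350],im[320,228],im[238,243])
px=[(231,316),(271,309),(329,308),(371,332)]
print("plugs",cast(c,px,.024).round(3).tolist())
print("holes",cast(c,[(243,240),(276,239),(305,238),(331,238)],.032).round(3).tolist())
print("rack",cast(c,[(222,219),(346,217),(347,259),(222,262)],.032).round(3).tolist())
print("cass",cast(c,[(113,258),(171,258),(167,344),(103,344)],.012).round(3).tolist())
print("hold",cast(c,[(423,249),(485,240),(503,327),(440,337)],.012).round(3).tolist())
print("obj",cast(c,[(409,190)],.07).round(3).tolist(), "reel",cast(c,[(283,164)],.02).round(3))
E
```

```text
[160 165 168] [100  94  91] [64 62 57] [148 144 135] [93 91 89] [100  94  91]
plugs [[0.455, 0.136, 0.024], [0.47, 0.06, 0.024], [0.475, -0.053, 0.024], [0.431, -0.135, 0.024]]
holes [[0.604, 0.119, 0.032], [0.607, 0.054, 0.032], [0.61, -0.003, 0.032], [0.612, -0.054, 0.032]]
rack [[0.645, 0.162, 0.032], [0.655, -0.083, 0.032], [0.57, -0.086, 0.032], [0.559, 0.158, 0.032]]
cass [[0.565, 0.379, 0.012], [0.567, 0.264, 0.012], [0.399, 0.259, 0.012], [0.397, 0.383, 0.012]]
hold [[0.597, -0.241, 0.012], [0.618, -0.367, 0.012], [0.445, -0.396, 0.012], [0.423, -0.271, 0.012]]
obj [[0.702, -0.201, 0.07]] reel [[0.766 0.046 0.02 ]]
```

View pics/wrist0.png

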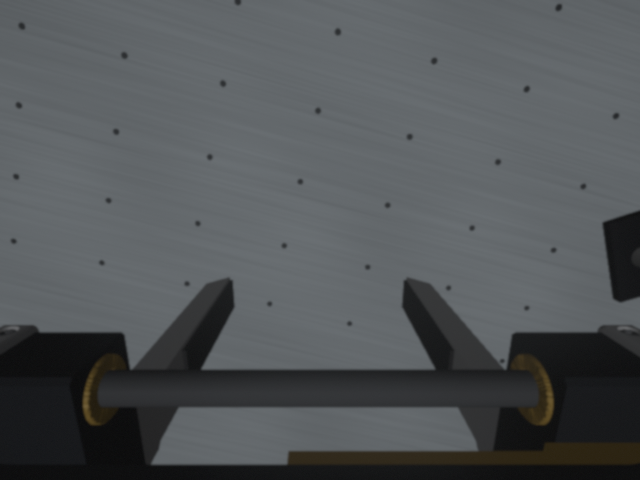

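The wrist picture shows the fingertips near row 285 (columns 220 and 415) with tool +x pointing up, so I should look at things that lie ahead of the TCP. I'll go to the holder.

```bash
python3 - <<'E'
from h import *
print(move([.505,-.37,.28],1.739))
E
```

```text
([0.392, -0.0616, -0.0502], [-0.0012, -0.0014, -1.4772])
```

Emit:
drive_tool(series=[[0.04,[0.392,-0.062,-0.05],[0,0,-1.477]],[0.04,[0.392,-0.062,-0.05],[0,0,-1.477]],[0.04,[0.392,-0.062,-0.05],[0,0,-1.477]],[0.04,[0.392,-0.062,-0.05],[0,0,-1.477]],[0.04,[0.392,-0.062,-0.05],[0,0,-1.477]]])

```text
time: 0.78
tool_pos: [0.4272, -0.4041, 0.2695]
ee_rot: [-3.141, 0.0, 1.205]
wrist_force: [0.1, -0.1, 0.9]
width: 0.0474
finger_force: 0.0
```

```bash
python3 - <<'E'
from h import *
print(robot.get_obs()["time"],move([.505,-.37,.28],1.739))
E
```

```text
0.775 ([0.0596, 0.0605, -0.0106], [-0.0004, -0.0, -0.5336])
```

Emit:
drive_tool(series=[[0.04,[0.06,0.06,-0.01],[0,0,-0.534]],[0.04,[0.06,0.06,-0.01],[0,0,-0.534]],[0.04,[0.06,0.06,-0.01],[0,0,-0.534]],[0.04,[0.06,0.06,-0.01],[0,0,-0.534]]])

```text
time: 1.27
tool_pos: [0.5036, -0.3707, 0.2789]
ee_rot: [-3.141, -0.001, 1.732]
wrist_force: [-0.9, -0.1, 0.6]
width: 0.04
finger_force: 0.0
```

```bash
python3 - <<'E'
from h import *
o=robot.get_obs();print(o["time"],o["tool_pos"],o["ee_rot"])
c,im=snap("wrist","w1");print(c[1])
E
```

```text
1.275 [ 0.50358751 -0.37071379  0.27885132] [-3.14075981e+00 -7.71505831e-04  1.73219383e+00]
[ 0.49101276 -0.29612447  0.43362349]
```

View pics/w1.png

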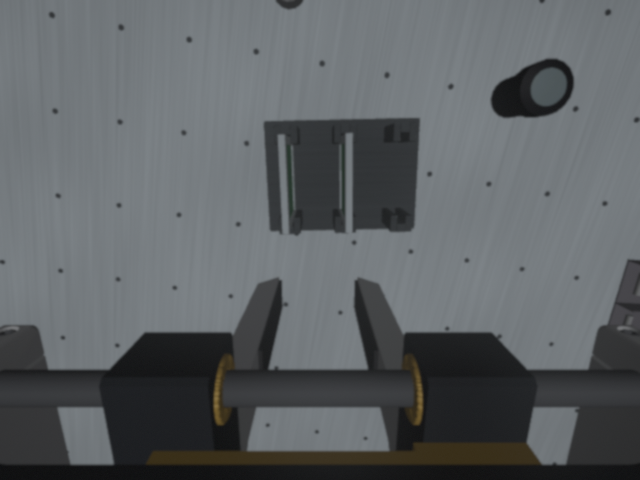

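The view shows the holder with its two bright filter top edges, one near column 283 and one near 349, both in rows 134–234. The third slot is empty. I'll measure those edges and the fingertip positions.

```bash
cat >> h.py <<'E'
def bars(c,im,z,box,thr=120,amin=250):
    "bright thin bars inside box x0,y0,x1,y1 -> centre and yaw at height z"
    x0,y0,x1,y1=box; g=cv2.cvtColor(im,cv2.COLOR_RGB2GRAY)[y0:y1,x0:x1]
    for k in cv2.findContours((g>thr).astype(np.uint8),cv2.RETR_EXTERNAL,cv2.CHAIN_APPROX_NONE)[0]:
        if cv2.contourArea(k)<amin: continue
        b=cv2.boxPoints(cv2.minAreaRect(k))+[x0,y0]
        b=b[np.argsort(b[:,1])]; t,l=b[:2].mean(0),b[2:].mean(0)
        P=cast(c,[t,l],z); d=P[0]-P[1]
        print("px",t.round(1),l.round(1),"mid",P.mean(0).round(4),"len",np.linalg.norm(d).round(4),"yaw",np.arctan2(d[1],d[0]).round(4))
E
python3 - <<'E'
from h import *
c=cam("wrist");im=cv2.imread("pics/w1.png")[:,:,::-1].copy()
print(im[180,275:300].mean(1),im[180,340:356].mean(1))
bars(c,im,.112,(271,124,412,248),115)
K=c; print("base",cast(c,[(265,121),(419,118),(413,230),(271,231)],.012).round(4))
E
```

```text
[ 56.33333333  56.          56.66666667  61.66666667  81.66666667
 106.66666667 120.66666667 125.         124.66666667 124.66666667
 117.66666667 100.          76.          56.          46.33333333
  48.          62.          82.33333333  86.66666667  74.66666667
  60.66666667  55.          53.66666667  55.33333333  54.66666667] [ 94.          81.66666667  57.33333333  45.          59.33333333
  85.66666667 108.33333333 121.         124.         123.66666667
 123.         115.66666667  94.66666667  70.33333333  56.66666667
  52.        ]
px [341. 134.] [341. 247.] mid [ 0.5179 -0.3302  0.112 ] len 0.1037 yaw 1.7477
base [[ 0.4258 -0.2736  0.012 ]
 [ 0.5995 -0.2424  0.012 ]
 [ 0.623  -0.3717  0.012 ]
 [ 0.4486 -0.401   0.012 ]]
```

```bash
python3 - <<'E'
from h import *
c=cam("wrist");im=cv2.imread("pics/w1.png")[:,:,::-1].copy()
bars(c,im,.112,(273,124,300,231),95,150); bars(c,im,.112,(343,124,365,231),95,150)
for m in [(.5235,-.3212,.101),]: print(move(m,1.739))
E
```

```text
px [280.8 134.9] [285.3 230.1] mid [ 0.4641 -0.3308  0.112 ] len 0.0863 yaw 1.7512
px [349. 133.] [349. 230.] mid [ 0.5236 -0.3204  0.112 ] len 0.0878 yaw 1.7538
([0.0458, 0.028, 0.178], [-0.0007, -0.0006, -0.0083])
```

```bash
python3 - <<'E'
from h import *
print(move((.5236,-.322,.16),1.75),move((.5236,-.322,.101),1.75))
E
```

```text
([0.045, 0.028, 0.119], [-0.0007, -0.0006, -0.0193]) ([0.045, 0.028, 0.178], [-0.0007, -0.0006, -0.0193])
```

Emit:
drive_tool(series=[[0.04,[0.045,0.028,0.03],[0,0,-0.019]],[0.04,[0.045,0.028,0.08],[0,0,-0.019]],[0.04,[0.045,0.028,0.12],[0,0,-0.019]],[0.04,[0.045,0.028,0.12],[0,0,-0.019]],[0.04,[0.045,0.028,0.12],[0,0,-0.019]]])

```text
time: 1.95
tool_pos: [0.524, -0.3231, 0.1615]
ee_rot: [3.14, 0.002, 1.751]
wrist_force: [0.5, -0.1, 0.7]
width: 0.0402
finger_force: 0.0
```

```bash
python3 - <<'E'
from h import *
o=robot.get_obs();print(move((.5236,-.322,.101),1.75))
c,im=snap("wrist","w2")
E
```

```text
([0.0012, -0.0003, 0.0605], [0.0018, 0.002, 0.0005])
```

View pics/w2.png

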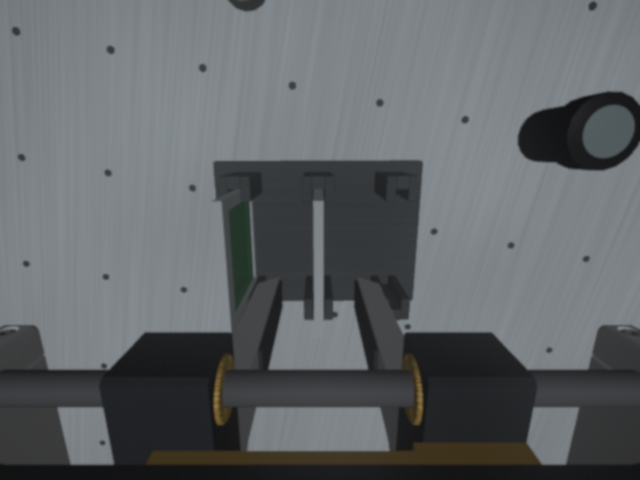

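The filter's top edge (columns 313–324, rows 200–318) lies centred between the fingertips (columns 281 and 357), so the jaws are aligned. I'll descend and grip.

Emit:
drive_tool(series=[[0.04,[0.001,0,0.04],[0.0,0,0]],[0.04,[0.001,0,0.06],[0,0,0]],[0.04,[0.001,0,0.06],[0,0,0]],[0.0,[0.001,0,0.06],[0,0,0]],[0.0,[0.001,0,0.06],[0,0,0]]])

```text
time: 2.62
tool_pos: [0.5246, -0.322, 0.102]
ee_rot: [3.139, 0.003, 1.752]
wrist_force: [0.4, -0.2, -0.4]
width: 0.0234
finger_force: 0.0
```

Emit:
drive_tool(series=[[0.0,[0,0,0],[0,0,0]],[0.0,[0,0,0],[0,0,0]],[0.0,[0,0,-0.015],[0,0,0]],[0.0,[0,0,-0.03],[0,0,0]],[0.0,[0,0,-0.045],[0,0,0]]])

```text
time: 3.25
tool_pos: [0.5237, -0.3214, 0.1462]
ee_rot: [3.141, 0.001, 1.752]
wrist_force: [0.7, 0.2, -1.6]
width: 0.0057
finger_force: 30.0
```

Emit:
drive_tool(series=[[0.0,[0,0,-0.025],[0,0,0]],[0.0,[0,0,-0.05],[0,0,0]],[0.0,[0,0,-0.08],[0,0,0]],[0.0,[0,0,-0.08],[0,0,0]]])

```text
time: 3.75
tool_pos: [0.5247, -0.3221, 0.2289]
ee_rot: [3.136, 0.006, 1.752]
wrist_force: [0.6, -0.2, -1.9]
width: 0.0057
finger_force: 30.0
```

```bash
python3 - <<'E'
from h import *
print(move((.482,.25,.24),1.571))
E
```

```text
([0.5704, 0.0613, -0.0141], [0.0058, 0.0054, 0.1813])
```

Emit:
drive_tool(series=[[0.0,[0.05,0.06,-0.014],[0,0,0.18]],[0.0,[0.11,0.06,-0.014],[0,0,0.18]],[0.0,[0.17,0.06,-0.014],[0,0,0.18]],[0.0,[0.23,0.06,-0.014],[0,0,0.18]],[0.0,[0.29,0.06,-0.014],[0,0,0.18]]])

```text
time: 4.38
tool_pos: [0.5295, -0.0255, 0.2371]
ee_rot: [-3.14, -0.0, 1.572]
wrist_force: [0.4, 0.2, -1.4]
width: 0.006
finger_force: 30.0
```

Emit:
drive_tool(series=[[0.0,[0.05,0.0,0],[0,0,0]],[0.0,[0.11,0,0],[0,0,0]],[0.0,[0.17,0,0],[0,0,0]],[0.0,[0.22,0,0],[0,0,0]],[0.0,[0.22,0,0],[0,0,0]]])

```text
time: 5.0
tool_pos: [0.529, 0.1956, 0.2367]
ee_rot: [-3.139, 0.0, 1.578]
wrist_force: [-0.6, 0.3, -1.1]
width: 0.0059
finger_force: 30.0
```

```bash
python3 - <<'E'
from h import *
o=robot.get_obs();print(o["tool_pos"],o["ee_rot"],o["time"])
c,im=snap("wrist","w3")
E
```

```text
[0.52904437 0.19561012 0.23672958] [-3.13876149e+00  3.48364865e-06  1.57785077e+00] 5.0
```

View pics/w3.png

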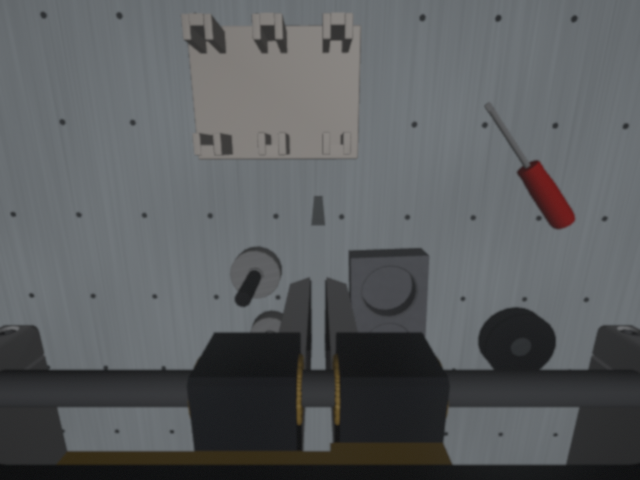

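The cassette fills columns 185–360 and rows 12–158, with slot grooves near columns 209, 272 and 337. I'll view an enlarged crop for exact pixels.

```bash
python3 - <<'E'
import cv2
im=cv2.imread("pics/w3.png")[0:170,175:375]
cv2.imwrite("pics/w3c.png",cv2.convertScaleAbs(cv2.resize(im,None,fx=3.5,fy=3.5,interpolation=cv2.INTER_CUBIC),alpha=1.4))
E
```

```text
(no output)
```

View pics/w3c.png

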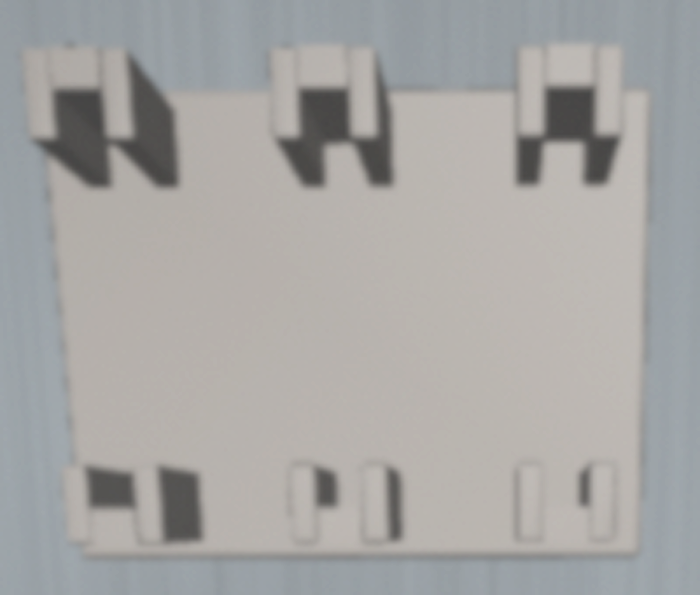

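The three grooves have clear inner edges at the upper uprights (crop rows 88–136) and the lower uprights (rows 465–540). I'll convert these.

```bash
python3 - <<'E'
from h import *
c=cam("wrist")
f=lambda L:np.array(L,float)/3.5+[175-.36,-.36]
U=cast(c,f([(82,136),(328,136),(571,136)]),.057);D=cast(c,f([(111,465),(338.5,465),(567,465)]),.057)
print("up",U.round(4),"\nlow",D.round(4),"\nmid",((U+D)/2).round(4))
B=cast(c,f([(47,92),(648,92),(637,553),(83,555)]),.012);print(B.round(4),B.mean(0).round(4))
E
```

```text
up [[0.4252 0.3614 0.057 ]
 [0.4856 0.3616 0.057 ]
 [0.5453 0.3618 0.057 ]] 
low [[0.4261 0.2845 0.057 ]
 [0.4858 0.2847 0.057 ]
 [0.5457 0.2849 0.057 ]] 
mid [[0.4257 0.3229 0.057 ]
 [0.4857 0.3232 0.057 ]
 [0.5455 0.3234 0.057 ]]
[[0.4025 0.3845 0.012 ]
 [0.5685 0.3851 0.012 ]
 [0.5696 0.2617 0.012 ]
 [0.4017 0.2605 0.012 ]] [0.4856 0.323  0.012 ]
```

```bash
python3 - <<'E'
from h import *
print(move((.5455,.323,.21),1.571),robot.get_obs()["tool_pos"])
E
```

```text
([0.1294, 0.0168, 0.0267], [-0.0025, 0.0014, 0.0044]) [0.52940204 0.19360969 0.23692995]
```

Emit:
drive_tool(series=[[0.0,[0.06,0.0165,0.01],[-0.002,0.001,0.004]],[0.0,[0.11,0.0165,0.02],[-0.002,0.001,0.004]],[0.0,[0.1295,0.0165,0.027],[-0.002,0.001,0.004]],[0.0,[0.1295,0.0165,0.027],[-0.002,0.001,0.004]],[0.0,[0.1295,0.0165,0.027],[-0.002,0.001,0.004]]])

```text
time: 5.68
tool_pos: [0.5471, 0.3201, 0.2119]
ee_rot: [3.139, 0.0, 1.566]
wrist_force: [0.2, -0.2, -1.2]
width: 0.006
finger_force: 30.0
```

```bash
python3 - <<'E'
from h import *
print(move((.5455,.323,.16),1.571),move((.5455,.323,.103),1.571),robot.get_obs()["tool_pos"])
c,im=snap("wrist","w4")
E
```

```text
([0.0029, -0.0017, 0.0519], [0.0026, 0.0001, -0.0048]) ([0.0029, -0.0019, 0.1089], [0.0026, 0.0001, -0.0048]) [0.54709198 0.32007666 0.21190535]
```

View pics/w4.png

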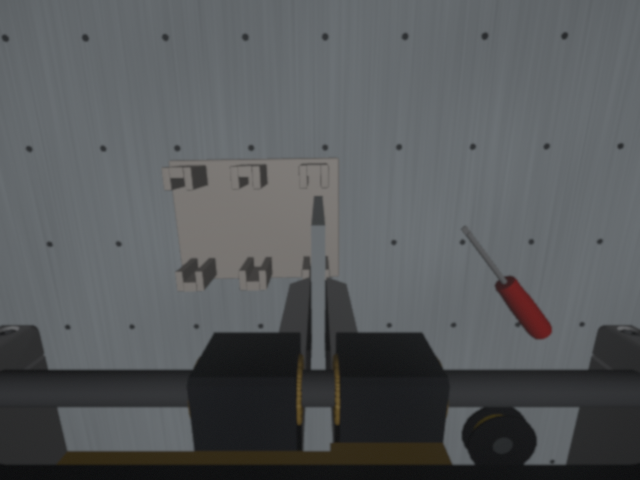

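The held filter points at the right-hand slot (groove at column 314, row 175). I'll make the small correction and lower in stages.

Emit:
drive_tool(series=[[0.0,[0.002,-0.0015,0.025],[0.002,0,-0.004]],[0.0,[0.002,-0.0015,0.05],[0.002,0,-0.004]],[0.0,[0.002,-0.0015,0.052],[0.002,0,-0.004]],[0.0,[0.002,-0.0015,0.052],[0.002,0,-0.004]],[0.0,[0.002,-0.0015,0.052],[0.002,0,-0.004]]])

```text
time: 6.35
tool_pos: [0.5461, 0.3241, 0.1616]
ee_rot: [3.139, -0.002, 1.572]
wrist_force: [0.4, -0.2, -2.0]
width: 0.0057
finger_force: 30.0
```

```bash
python3 - <<'E'
from h import *
for i in range(3):
    c,im=snap("wrist");o=robot.get_obs();print(move((.5455,.323,.103),1.571),o["tool_pos"],o["ee_rot"])
cv2.imwrite("pics/w5.png",cv2.resize(im[130:330,150:400],None,fx=3,fy=3,interpolation=cv2.INTER_CUBIC)[:,:,::-1])
E
```

```text
([-0.0013, -0.0006, 0.0584], [0.0028, -0.0022, 0.001]) [0.54596076 0.32416635 0.16135568] [ 3.13878593e+00 -2.16958605e-03  1.57195953e+00]
([-0.0013, -0.0004, 0.0581], [0.0023, -0.002, 0.0011]) [0.54580749 0.32419808 0.16107057] [ 3.13924391e+00 -1.97283189e-03  1.57213952e+00]
([-0.0013, -0.0002, 0.0577], [0.0018, -0.0017, 0.0012]) [0.54563151 0.32423477 0.16072463] [ 3.13979027e+00 -1.74635261e-03  1.57222250e+00]
```

View pics/w5.png

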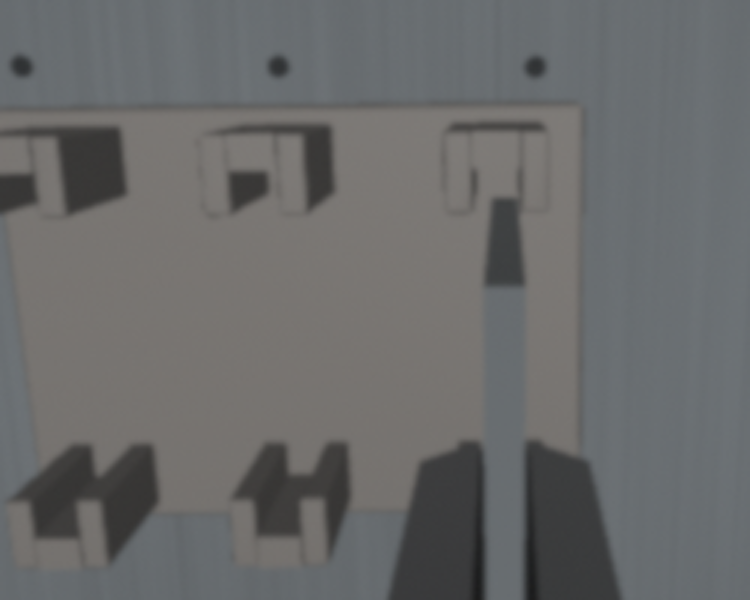

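Emit:
drive_tool(series=[[0.0,[-0.001,-0.0015,0.012],[0.001,0,0]],[0.0,[-0.001,-0.0015,0.024],[0.001,0,0]],[0.0,[-0.001,-0.0015,0.036],[0.001,0,0]],[0.0,[-0.001,-0.0015,0.048],[0.001,0,0]],[0.0,[-0.001,-0.0015,0.05],[0.001,0,0]]])

```text
time: 7.12
tool_pos: [0.5428, 0.3227, 0.1075]
ee_rot: [-3.138, 0.0, 1.572]
wrist_force: [0.1, -0.3, -1.0]
width: 0.006
finger_force: 30.0
```

Emit:
drive_tool(series=[[0.0,[0,0,0.003],[0,0,0]],[0.0,[0,0,0.006],[0,0,0]],[0.0,[0,0,0.006],[0,0,0]]])

```text
time: 7.5
tool_pos: [0.5437, 0.3231, 0.1036]
ee_rot: [-3.141, -0.001, 1.572]
wrist_force: [-0.5, 0.7, -0.8]
width: 0.0058
finger_force: 30.0
```

Emit:
drive_tool(series=[[0.0,[0,0,0.0015],[0,0,0]],[0.0,[0,0,0.0015],[0,0,0]],[0.03,[0,0,0.0015],[0,0,0]],[0.03,[0,0,0.0015],[0,0,0]],[0.03,[0,0,0.0015],[0,0,0]]])

```text
time: 8.12
tool_pos: [0.5438, 0.3232, 0.1024]
ee_rot: [-3.141, -0.001, 1.572]
wrist_force: [-0.1, 0.3, 0.2]
width: 0.0291
finger_force: 0.0
```

Emit:
drive_tool(series=[[0.04,[0,0,-0.02],[0,0,0]],[0.04,[0,0,-0.06],[0,0,0]],[0.04,[0,0,-0.1],[0,0,0]],[0.04,[-0.04,0,-0.13],[0,0,0]],[0.04,[-0.08,0,-0.13],[0,0,0]]])

```text
time: 8.75
tool_pos: [0.5455, 0.2431, 0.2381]
ee_rot: [3.133, -0.004, 1.574]
wrist_force: [-0.1, -0.0, 0.6]
width: 0.04
finger_force: 0.0
```

```bash
python3 - <<'E'
from h import *
c,im=snap("wrist","w6");print(robot.get_obs()["tool_pos"])
bars(c,im,.112,(300,130,345,300),100,150)
print(move((.4641,-.335,.23),1.75))
E
```

```text
[0.54527284 0.23791145 0.23657059]
px [322. 130.] [322. 299.] mid [0.5498 0.2641 0.112 ] len 0.1406 yaw 1.5762
([-0.5731, -0.08, 0.0069], [0.0056, 0.002, -0.1813])
```

View pics/w6.png

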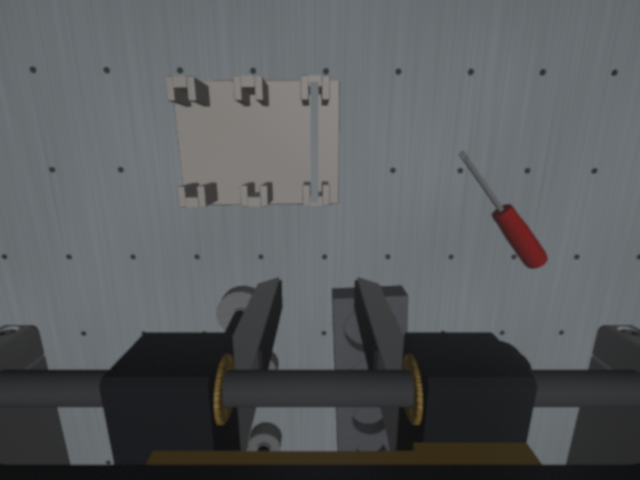

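The first filter stands in the right-hand slot (columns 308–319, rows 82–205). Back to the holder for the second.

Emit:
drive_tool(series=[[0.04,[-0.06,-0.08,0],[0,0,-0.18]],[0.04,[-0.12,-0.08,0],[0,0,-0.18]],[0.04,[-0.18,-0.08,0],[0,0,-0.18]],[0.04,[-0.24,-0.08,0],[0,0,-0.18]],[0.04,[-0.3,-0.08,0],[0,0,-0.18]]])

```text
time: 9.43
tool_pos: [0.4643, -0.0422, 0.2337]
ee_rot: [3.139, 0.0, 1.753]
wrist_force: [0.9, -0.3, 0.5]
width: 0.0402
finger_force: 0.0
```

```bash
python3 - <<'E'
from h import *
print(move((.464,-.331,.2),1.75),robot.get_obs()["tool_pos"])
E
```

```text
([-0.284, -0.0526, 0.0336], [0.0024, 0.0001, 0.0028]) [ 0.46426488 -0.04216833  0.23367734]
```

Emit:
drive_tool(series=[[0.04,[-0.06,-0.05,0.0],[0,0,0]],[0.04,[-0.12,-0.05,0.0],[0,0,0]],[0.04,[-0.18,-0.05,0],[0,0,0]],[0.04,[-0.24,-0.05,0.02],[0,0,0]],[0.04,[-0.278,-0.052,0.035],[0,0,0]]])

```text
time: 10.05
tool_pos: [0.4638, -0.326, 0.1978]
ee_rot: [3.141, 0.001, 1.751]
wrist_force: [0.1, 0.2, -0.4]
width: 0.0401
finger_force: 0.0
```

Emit:
drive_tool(series=[[0.04,[0,0,0.0],[0,0,0]],[0.04,[0,0,0],[0,0,0]]])

```text
time: 10.3
tool_pos: [0.4637, -0.3229, 0.1977]
ee_rot: [3.141, -0.001, 1.752]
wrist_force: [-0.2, -0.9, 1.2]
width: 0.0399
finger_force: 0.0
```

```bash
python3 - <<'E'
from h import *
for i in range(2): c,im=snap("wrist","w7");o=robot.get_obs();print(move((.464,-.331,.16),1.75,o),o["tool_pos"],o["ee_rot"])
g=im.mean(2)
for r in (200,220,240,260): print(r,g[r,295:345].round().astype(int).tolist())
E
```

```text
([-0.0084, -0.0015, 0.0381], [0.0008, 0.0, 0.0033]) [ 0.46390101 -0.32247351  0.19806213] [3.14084065e+00 1.80031518e-05 1.75325094e+00]
([-0.0085, -0.0016, 0.0382], [0.001, 0.0005, 0.0037]) [ 0.46397534 -0.32230708  0.19823703] [3.14060806e+00 5.16758107e-04 1.75372056e+00]
200 [58, 58, 58, 58, 57, 57, 58, 56, 56, 56, 56, 56, 57, 57, 56, 55, 52, 51, 59, 67, 70, 71, 71, 70, 70, 66, 59, 50, 49, 53, 55, 56, 56, 56, 55, 56, 57, 55, 55, 56, 55, 54, 56, 55, 55, 55, 56, 55, 54, 55]
220 [58, 58, 58, 58, 58, 59, 58, 58, 57, 58, 58, 57, 58, 57, 57, 58, 64, 84, 109, 123, 126, 127, 127, 127, 126, 118, 98, 74, 60, 57, 56, 57, 57, 56, 55, 56, 56, 56, 56, 56, 56, 56, 56, 56, 55, 56, 55, 56, 56, 55]
240 [58, 58, 58, 57, 58, 57, 58, 57, 57, 57, 57, 58, 57, 57, 57, 58, 63, 84, 109, 123, 127, 128, 128, 128, 127, 120, 98, 74, 60, 56, 56, 56, 55, 55, 55, 56, 55, 56, 55, 56, 55, 55, 55, 55, 55, 54, 55, 55, 55, 55]
260 [57, 57, 57, 56, 57, 57, 57, 56, 56, 56, 56, 56, 56, 56, 56, 55, 60, 79, 108, 124, 129, 129, 129, 129, 128, 120, 99, 73, 60, 55, 54, 55, 54, 54, 55, 54, 54, 55, 54, 55, 55, 54, 54, 54, 54, 54, 54, 54, 54, 54]
```

The filter edge (columns 313–321) is centred between the jaws. I'll descend, grip and lift.

Emit:
drive_tool(series=[[0.04,[-0.0085,-0.001,0.02],[0,0,0]],[0.04,[-0.0085,-0.001,0.06],[0,0,0]],[0.04,[-0.0085,-0.001,0.096],[0,0,0]],[0.04,[-0.0085,-0.001,0.096],[0,0,0]],[0.04,[-0.0085,-0.001,0.096],[0,0,0]]])

```text
time: 11.02
tool_pos: [0.4644, -0.3319, 0.1015]
ee_rot: [3.141, 0.0, 1.753]
wrist_force: [1.2, 0.6, 0.9]
width: 0.0401
finger_force: 0.0
```

Emit:
drive_tool(series=[[0.0,[0,0,0],[0,0,0]],[0.0,[0,0,0],[0,0,0]],[0.0,[0,0,0],[0,0,0]],[0.0,[0,0,0],[0,0,0]],[0.0,[0,0,-0.015],[0,0,0]]])

```text
time: 11.65
tool_pos: [0.4634, -0.3308, 0.1142]
ee_rot: [-3.139, -0.004, 1.752]
wrist_force: [1.1, 0.9, -2.5]
width: 0.0058
finger_force: 30.0
```

Emit:
drive_tool(series=[[0.0,[0,0,-0.025],[0,0,0]],[0.0,[0,0,-0.05],[0,0,0]],[0.0,[0,0,-0.08],[0,0,0]],[0.0,[0,0,-0.115],[0,0,0]],[0.0,[0,0,-0.115],[0,0,0]]])

```text
time: 12.28
tool_pos: [0.4652, -0.333, 0.2348]
ee_rot: [3.138, 0.005, 1.752]
wrist_force: [-0.4, 0.4, -0.2]
width: 0.0056
finger_force: 30.0
```

```bash
python3 - <<'E'
from h import *
print(move((.484,.23,.24),1.571))
E
```

```text
([0.5503, 0.1201, -0.0076], [0.0043, 0.0049, 0.1813])
```

Emit:
drive_tool(series=[[0.0,[0.05,0.03,-0.007],[0.004,0.004,0.18]],[0.0,[0.11,0.06,-0.007],[0.004,0.004,0.18]],[0.0,[0.17,0.06,-0.007],[0.004,0.004,0.18]],[0.0,[0.23,0.06,-0.007],[0.004,0.004,0.18]],[0.0,[0.29,0.06,-0.007],[0.004,0.004,0.18]]])

```text
time: 12.9
tool_pos: [0.4693, -0.0338, 0.2358]
ee_rot: [-3.133, -0.005, 1.572]
wrist_force: [0.6, 0.0, -1.9]
width: 0.0061
finger_force: 30.0
```

```bash
python3 - <<'E'
from h import *
print(move((.4245,.25,.235),1.571),robot.get_obs()["tool_pos"])
E
```

```text
([0.2838, -0.0444, 0.0026], [-0.0081, -0.0052, 0.0012]) [ 0.46933085 -0.03375346  0.23578678]
```

Emit:
drive_tool(series=[[0.0,[0.05,-0.03,0],[0,0,0]],[0.0,[0.11,-0.045,0],[0,0,0]],[0.0,[0.17,-0.045,0],[0,0,0]],[0.0,[0.23,-0.045,0],[0,0,0]],[0.0,[0.28,-0.045,0],[0,0,0]]])

```text
time: 13.52
tool_pos: [0.4241, 0.2459, 0.2375]
ee_rot: [-3.134, -0.003, 1.573]
wrist_force: [0.0, -0.5, -1.1]
width: 0.0058
finger_force: 30.0
```

```bash
python3 - <<'E'
from h import *
print(move((.4245,.323,.161),1.571),robot.get_obs()["tool_pos"])
E
```

```text
([0.0768, 0.0012, 0.0767], [-0.0076, -0.0033, 0.0024]) [0.42405367 0.24592273 0.23749197]
```

Emit:
drive_tool(series=[[0.0,[0.05,0.001,0.01],[-0.004,-0.002,0]],[0.0,[0.0755,0.001,0.04],[-0.004,-0.002,0]],[0.0,[0.0755,0.001,0.076],[-0.004,-0.002,0]],[0.0,[0.0755,0.001,0.076],[-0.004,-0.002,0]],[0.0,[0.0755,0.001,0.076],[-0.004,-0.002,0]]])

```text
time: 14.15
tool_pos: [0.426, 0.3197, 0.164]
ee_rot: [-3.14, -0.003, 1.572]
wrist_force: [-0.1, -0.5, -0.7]
width: 0.0063
finger_force: 30.0
```

```bash
python3 - <<'E'
from h import *
for i in range(2): c,im=snap("wrist");o=robot.get_obs();print(move((.4245,.323,.103),1.571),o["tool_pos"],o["ee_rot"])
cv2.imwrite("pics/w8.png",cv2.resize(im[130:330,250:450],None,fx=3,fy=3,interpolation=cv2.INTER_CUBIC)[:,:,::-1])
E
```

```text
([0.0028, -0.002, 0.062], [0.0007, -0.0036, 0.0006]) [0.42650015 0.3199721  0.16501181] [ 3.1409329  -0.00364628  1.57164093]
([0.0027, -0.0023, 0.0625], [0.0015, -0.0042, 0.0005]) [0.42672198 0.32005317 0.16550475] [ 3.14006518 -0.00417024  1.57152541]
```

View pics/w8.png

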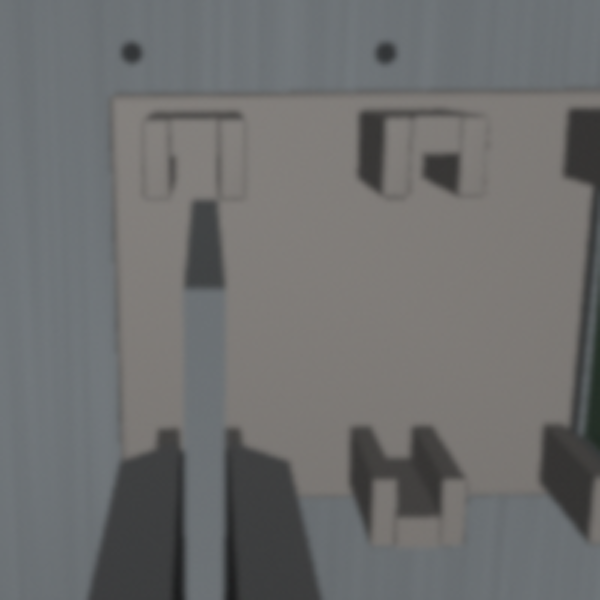

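The filter's foot (column 204) sits about 2 mm to the right of the groove centre (column 195). I'll shift it and lower.

Emit:
drive_tool(series=[[0.0,[0.0025,-0.002,0.006],[0,0,0]],[0.0,[0.0025,-0.002,0.018],[0,0,0]],[0.0,[0.0025,-0.002,0.03],[0,0,0]],[0.0,[0.0025,-0.002,0.042],[0,0,0]],[0.0,[0.0025,-0.002,0.05],[0,0,0]]])

```text
time: 14.88
tool_pos: [0.4232, 0.3223, 0.1121]
ee_rot: [-3.139, -0.001, 1.572]
wrist_force: [-0.8, -0.9, -1.3]
width: 0.0056
finger_force: 30.0
```

Emit:
drive_tool(series=[[0.0,[0,0,0.003],[0,0,0]],[0.0,[0,0,0.006],[0,0,0]],[0.0,[0,0,0.008],[0,0,0]],[0.0,[0,0,0.008],[0,0,0]]])

```text
time: 15.38
tool_pos: [0.4238, 0.3226, 0.1057]
ee_rot: [-3.14, -0.003, 1.572]
wrist_force: [0.3, -0.6, -2.0]
width: 0.0055
finger_force: 30.0
```

Another 3 mm down, then release.

Emit:
drive_tool(series=[[0.0,[0,0,0.003],[0,0,0]],[0.0,[0,0,0.003],[0,0,0]],[0.03,[0,0,0.003],[0,0,0]],[0.03,[0,0,0.003],[0,0,0]],[0.03,[0,0,0.003],[0,0,0]]])

```text
time: 16.0
tool_pos: [0.4239, 0.3227, 0.1029]
ee_rot: [-3.141, -0.003, 1.572]
wrist_force: [0.2, -0.3, -0.0]
width: 0.0289
finger_force: 0.0
```

Emit:
drive_tool(series=[[0.04,[0,0,-0.02],[0,0,0]],[0.04,[0,0,-0.06],[0,0,0]],[0.04,[0,0,-0.1],[0,0,0]],[0.04,[-0.04,0,-0.14],[0,0,0]],[0.04,[-0.1,0,-0.18],[0,0,0]]])

```text
time: 16.62
tool_pos: [0.4241, 0.2298, 0.2787]
ee_rot: [3.141, -0.003, 1.575]
wrist_force: [0.7, 0.6, -0.4]
width: 0.0402
finger_force: 0.0
```

```bash
python3 - <<'E'
from h import *
print(move((.47,-.05,.3),0.0))
c,im=snap("top");c2,im2=snap("wrist")
a=cv2.resize(im[200:400,60:360],None,fx=2,fy=2,interpolation=cv2.INTER_CUBIC);b=im2[40:240,120:520]
b=cv2.resize(b,(600,300));cv2.imwrite("pics/m9.png",np.vstack([a[:300],b])[:,:,::-1])
E
```

```text
([-0.2799, 0.0448, -0.0221], [-0.0022, -0.0024, 1.5746])
```

View pics/m9.png

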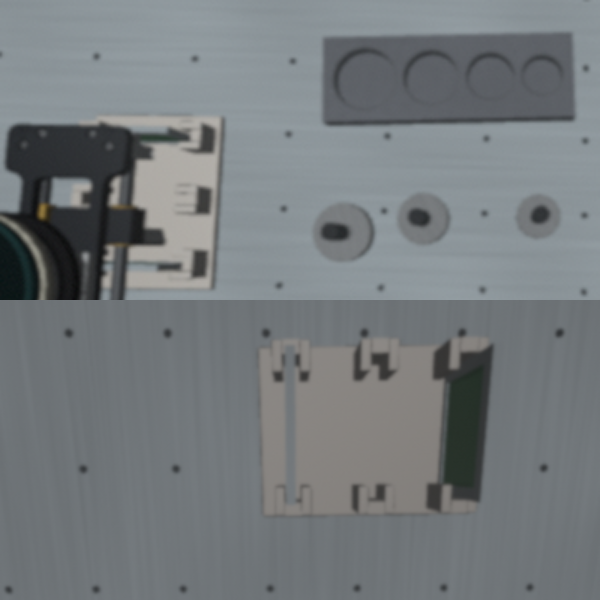

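Both filters stand fully in the cassette's outer slots. Next are the plugs: I'll turn the tool to yaw 0 over the middle so plugs and rack are both in view.

Emit:
drive_tool(series=[[0.04,[-0.06,0.02,-0.022],[0,0,0.18]],[0.04,[-0.11,0.04,-0.022],[0,0,0.36]],[0.04,[-0.15,0.055,-0.022],[0,0,0.54]],[0.04,[-0.19,0.055,-0.022],[0,0,0.72]],[0.04,[-0.23,0.055,-0.022],[0,0,0.9]]])

```text
time: 17.35
tool_pos: [0.4796, -0.0006, 0.2974]
ee_rot: [-3.138, 0.0, 0.667]
wrist_force: [0.2, 0.4, -0.6]
width: 0.0398
finger_force: 0.0
```

```bash
python3 - <<'E'
from h import *
print(move((.48,0,.3),0.0))
E
```

```text
([0.0007, -0.0002, -0.0026], [-0.0039, 0.0014, 0.6667])
```

Emit:
drive_tool(series=[[0.04,[0,0,-0.002],[0,0,0.18]],[0.04,[0,0,-0.002],[0,0,0.36]],[0.04,[0,0,-0.002],[0,0,0.54]],[0.04,[0,0,-0.002],[0,0,0.665]],[0.04,[0,0,-0.002],[0,0,0.665]]])

```text
time: 17.98
tool_pos: [0.4795, 0.0007, 0.2996]
ee_rot: [-3.139, 0.002, 0.009]
wrist_force: [-1.6, 0.3, 0.2]
width: 0.0399
finger_force: 0.0
```

```bash
python3 - <<'E'
from h import *
print(move((.48,0,.3),0.0))
c,im=snap("wrist","w10");c=cam("wrist");print(c[1])
np.savez("w10.npz",K=c[0],p=c[1],R=c[2])
E
```

```text
([0.0005, 0.0007, -0.0004], [-0.003, 0.0024, 0.0093])
[5.55891111e-01 1.42289329e-04 4.54263957e-01]
```

View pics/w10.png

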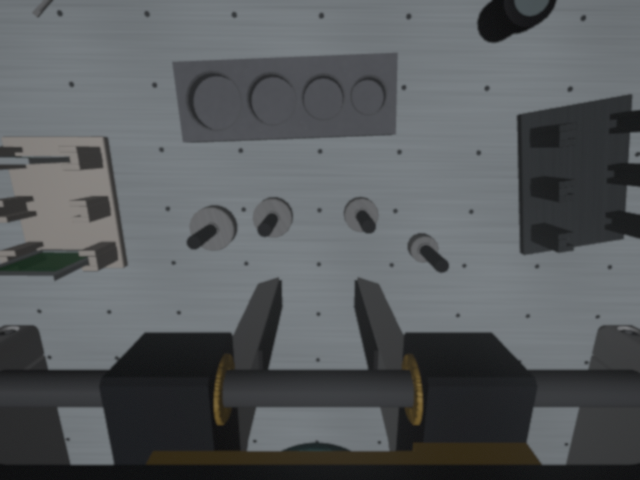

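The wrist view shows the rack (columns 174–398, rows 54–142) with its holes, and the plug bodies at (213,228), (273,217), (361,213) and (423,248). I'll fit circles to the contour points cast onto the right planes.

```bash
cat >> h.py <<'E'
from scipy.optimize import least_squares
def circ(c,im,px,r,z,half,lo=None):
    "robust circle fit (known r) to Canny edges near px, cast on plane z"
    x,y=map(int,px); x0,y0=x-half,y-half
    g=cv2.GaussianBlur(cv2.cvtColor(im,cv2.COLOR_RGB2GRAY),(3,3),0)[y0:y+half,x0:x+half]
    e=np.argwhere(cv2.Canny(g,15,40))[:,::-1]+[x0,y0]
    P=cast(c,e,z)[:,:2]; m=cast(c,[px],z)[0,:2]
    for tol in (.008,.005,.003,.002):
        Q=P[abs(np.linalg.norm(P-m,axis=1)-r)<tol]
        s=least_squares(lambda v:np.linalg.norm(Q-v[:2],axis=1)-r,m,loss="soft_l1",f_scale=.0007); m=s.x
    return m,len(Q),np.std(np.linalg.norm(Q-m,axis=1)-r)
def rackpose(c,im,box):
    x0,y0,x1,y1=box; g=cv2.cvtColor(im,cv2.COLOR_RGB2GRAY)[y0:y1,x0:x1]
    t,_=cv2.threshold(g,0,255,cv2.THRESH_OTSU); k=max(cv2.findContours((g<t).astype(np.uint8),cv2.RETR_EXTERNAL,cv2.CHAIN_APPROX_NONE)[0],key=cv2.contourArea)
    P=cast(c,k[:,0]+[x0,y0],.032)[:,:2].astype(np.float32)
    (cx,cy),(w,h),a=cv2.minAreaRect(P*1000); b=cv2.boxPoints(((cx,cy),(w,h),a))
    L=max(((b[i]-b[i-1]) for i in range(4)),key=np.linalg.norm); L=L if L[1]>0 else -L
    u=L/np.linalg.norm(L); m=np.array([cx,cy])/1000
    return m,(w,h),u,{d:m+u*o for d,o in zip((36,43,50,57),(-.093,-.0415,.017,.0825))}
E
python3 - <<'E'
from h import *
d=np.load("w10.npz");c=(d["K"],d["p"],d["R"]);im=cv2.imread("pics/w10.png")[:,:,::-1].copy()
m,wh,u,H=rackpose(c,im,(160,40,412,152));print("rack",m,wh,u,np.arctan2(-u[0],u[1]))
for D,px in zip((57,50,43,36),((216,101),(273,99),(323,97),(368,96))):
    print(D,H[D].round(4),*circ(c,im,px,(D+3)/2000,.032,40))
for D,px in zip((57,50,43,36),((213,228),(273,217),(361,213),(423,248))):
    print("plug",D,*circ(c,im,px,D/2000,.024,34))
o=robot.get_obs();print(o["tool_pos"])
E
```

```text
rack [0.61125061 0.03723917] (86.43513488769531, 248.0059051513672) [-0.04544255  0.998967  ] 0.0454582
57 [0.6075 0.1197] [0.60508135 0.11311603] 114 0.0009675726163037066
50 [0.6105 0.0542] [0.61134384 0.05478987] 130 0.0009605953106357175
43 [ 0.6131 -0.0042] [ 0.61366618 -0.00248051] 147 0.00115890371935268
36 [ 0.6155 -0.0557] [ 0.61666531 -0.0551486 ] 137 0.0012051069257867913
plug 57 [0.45759154 0.13576518] 147 0.0007647016123625212
plug 50 [0.47244149 0.05812954] 131 0.0009626940468664788
plug 43 [ 0.47814595 -0.05371045] 111 0.0010819041542790848
plug 36 [ 0.4365433  -0.13420833] 70 0.0008788466862726778
[0.47946851 0.00066374 0.29971401]
```

```bash
python3 - <<'E'
from h import *
print(move((.4576,.1358,.17),0.0))
E
```

```text
([-0.0202, -0.135, 0.1302], [-0.003, 0.0022, 0.01])
```

Emit:
drive_tool(series=[[0.04,[-0.02,-0.06,0.0],[0,0,0.008]],[0.04,[-0.02,-0.12,0.04],[0,0,0.008]],[0.04,[-0.02,-0.135,0.1],[0,0,0.008]],[0.04,[-0.02,-0.135,0.13],[0,0,0.008]],[0.04,[-0.02,-0.135,0.13],[0,0,0.008]]])

```text
time: 18.65
tool_pos: [0.4558, 0.1356, 0.167]
ee_rot: [-3.14, 0.009, 0.002]
wrist_force: [-0.2, -0.0, 0.4]
width: 0.04
finger_force: 0.0
```

```bash
python3 - <<'E'
from h import *
for i in range(2): c,im=snap("wrist","w11");o=robot.get_obs();c=cam("wrist")
print(move((.4576,.1358,.068),0.0),o["tool_pos"],o["ee_rot"])
print("expected grip top px",proj(c,[[.4576,.1358,.09],[.4576-.008,.1358,.09],[.4576+.008,.1358,.09],[.4576,.1358+.008,.09]]).round(1))
g=im.mean(2).astype(int)
for r in range(255,345,8): print(r,g[r,290:350:3].tolist())
E
```

```text
([-0.0012, -0.0001, 0.1039], [-0.0027, 0.0, 0.0001]) [0.45884179 0.13545969 0.17185741] [-3.13886737e+00  2.49902226e-05  1.30130109e-04]
expected grip top px [[316.4 262.8]
 [316.4 273.3]
 [316.3 252.1]
 [305.2 262.8]]
255 [114, 101, 103, 102, 102, 94, 42, 42, 42, 42, 42, 40, 53, 102, 104, 103, 103, 101, 118, 124]
263 [124, 124, 123, 111, 102, 85, 42, 41, 41, 41, 40, 41, 56, 99, 104, 112, 125, 126, 126, 126]
271 [122, 122, 122, 123, 123, 123, 122, 109, 77, 75, 94, 118, 124, 124, 124, 124, 124, 124, 124, 123]
279 [120, 120, 120, 121, 121, 121, 121, 121, 122, 121, 121, 122, 122, 121, 122, 122, 122, 122, 122, 122]
287 [122, 121, 122, 122, 122, 122, 122, 122, 122, 122, 122, 122, 122, 122, 122, 122, 122, 122, 122, 122]
295 [119, 119, 120, 120, 120, 120, 121, 121, 121, 121, 122, 121, 121, 122, 121, 121, 122, 122, 122, 122]
303 [121, 121, 121, 121, 122, 122, 122, 122, 123, 122, 122, 123, 123, 123, 123, 123, 123, 123, 123, 123]
311 [120, 119, 119, 120, 120, 120, 120, 121, 120, 121, 121, 121, 120, 120, 120, 121, 121, 121, 121, 121]
319 [121, 121, 121, 121, 122, 121, 122, 122, 123, 122, 122, 123, 123, 123, 123, 123, 123, 124, 124, 123]
327 [122, 123, 123, 124, 124, 124, 124, 125, 125, 125, 125, 125, 125, 125, 125, 125, 125, 125, 125, 126]
335 [121, 121, 121, 121, 121, 120, 121, 121, 121, 122, 122, 121, 121, 121, 122, 121, 121, 121, 122, 121]
343 [120, 120, 120, 120, 120, 120, 120, 121, 121, 121, 121, 121, 121, 121, 121, 121, 122, 121, 121, 122]
```

View pics/w11.png

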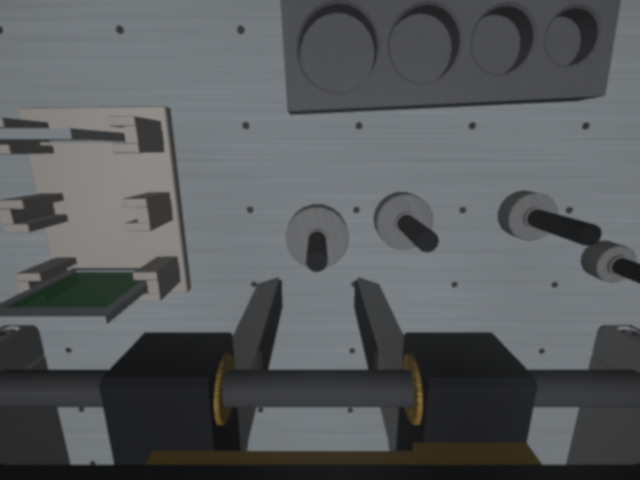

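The grip's top, near (317,262), sits where predicted between the fingers (fingertip columns 281 and 357). That was my last view, so from here I'll work from numbers. I'll refine with another fit and then grip.

```bash
python3 - <<'E'
from h import *
c,im=snap("wrist");o=robot.get_obs();c=cam("wrist")
for D,px in zip((57,50,43,36),((317,237),(404,222),(529,217),(612,263))): print(D,*circ(c,im,px,D/2000,.024,38 if D>36 else 26))
print(move((.458,.1356,.068),0.0),o["tool_pos"])
E
```

```text
57 [0.45860175 0.13575635] 253 0.0009760703942412702
50 [0.47344666 0.05813951] 197 0.000754898168058717
43 [ 0.47807896 -0.05446418] 162 0.0006585892194643673
36 [ 0.43429829 -0.13770268] 124 0.0006833147800790981
([-0.0018, 0.0001, 0.1049], [-0.0031, -0.0023, -0.0005]) [0.45955824 0.13537825 0.17294831]
```

Emit:
drive_tool(series=[[0.04,[-0.0005,0,0.04],[0,0,0]],[0.04,[-0.0005,0,0.08],[0,0,0]],[0.04,[-0.0005,0,0.103],[0,0,0]],[0.04,[-0.0005,0,0.103],[0,0,0]],[0.04,[-0.0005,0,0.103],[0,0,0]]])

```text
time: 19.42
tool_pos: [0.4596, 0.1357, 0.0704]
ee_rot: [-3.138, -0.003, -0.001]
wrist_force: [0.0, -0.7, 0.1]
width: 0.04
finger_force: 0.0
```

Emit:
drive_tool(series=[[0.0,[0,0,0],[0,0,0]],[0.0,[0,0,0],[0,0,0]],[0.0,[0,0,0],[0,0,0]],[0.0,[0,0,0],[0,0,0]]])

```text
time: 19.92
tool_pos: [0.4581, 0.136, 0.0684]
ee_rot: [-3.138, 0.0, -0.001]
wrist_force: [-0.1, 1.0, 2.7]
width: 0.0158
finger_force: 30.0
```

Emit:
drive_tool(series=[[0.0,[0,0,-0.01],[0,0,0]],[0.0,[0,0,-0.03],[0,0,0]],[0.0,[0,0,-0.06],[0,0,0]],[0.0,[0,0,-0.06],[0,0,0]],[0.0,[0,0,-0.06],[0,0,0]]])

```text
time: 20.55
tool_pos: [0.4567, 0.1352, 0.1263]
ee_rot: [-3.14, 0.004, -0.001]
wrist_force: [0.1, -0.0, -4.3]
width: 0.0154
finger_force: 30.0
```

```bash
cat >> h.py <<'E'
def held(D,px_half=60,zfoot=None):
    "where is the held plug's shoulder disc relative to the TCP; foot assumed zf below"
    pass
E
python3 - <<'E'
from h import *
c,im=snap("wrist","w12");o=robot.get_obs();c=cam("wrist");t=o["tool_pos"];print(t,o["ee_rot"])
z=t[2]-.068+.024
px=proj(c,[[t[0],t[1],z]])[0];print(px)
print(circ(c,im,px,.0285,z,50))
m,wh,u,H=rackpose(c,im,(200,0,640,150));print(m,wh,H)
E
```

```text
[0.45645079 0.13520784 0.1258122 ] [-3.13980289e+00  5.01514185e-03 -7.45353132e-04]
[316.46050831 279.83561204]
(array([0.45604734, 0.1345908 ]), 294, np.float64(0.0011050476676881694))
[0.59126685 0.04224277] (238.63392639160156, 62.0418815612793) {36: array([ 0.59112922, -0.05075714]), 43: array([0.59120543, 0.00074281]), 50: array([0.591292  , 0.05924275]), 57: array([0.59138894, 0.12474268])}
```

Plug57 is held and centred on the TCP. I'll move closer to the rack and re-measure its hole from there.

Emit:
drive_tool(series=[[0.0,[0.05,0.015,-0.015],[0,0,0]],[0.0,[0.05,0.015,-0.015],[0,0,0]],[0.0,[0.05,0.015,-0.015],[0,0,0]],[0.0,[0.05,0.015,-0.015],[0,0,0]]])

```text
time: 21.1
tool_pos: [0.5066, 0.1206, 0.1415]
ee_rot: [-3.139, 0.004, -0.0]
wrist_force: [-0.3, -0.5, -3.6]
width: 0.0152
finger_force: 30.0
```

```bash
cat >> h.py <<'E'
def dark_disc(c,im,P,z,r):
    "edge points of a disc near P"
    return circ(c,im,proj(c,[[P[0],P[1],z]])[0],r,z,int(1.4*r*347/(c[1][2]-z)))
HOLES={57:(.608,.120),50:(.611,.0545),43:(.6135,-.0038),36:(.616,-.0555)}
E
python3 - <<'E'
from h import *
for i in range(2):
    c,im=snap("wrist","w13");o=robot.get_obs();c=cam("wrist");t=o["tool_pos"];print(t,o["ee_rot"])
    for D in (57,50,43,36):
        px=proj(c,[[*HOLES[D],.032]])[0]
        if 35<px[1] and px[0]<610:print(D,px.round(),*dark_disc(c,im,HOLES[D],.032,(D+3)/2000))
    z=t[2]-.044; print("held",*dark_disc(c,im,t[:2],z,.0285))
E
```

```text
[0.50666525 0.12061837 0.14182893] [-3.13920672e+00  3.13245018e-03 -2.04793785e-04]
57 [318. 114.] [0.60771889 0.12019559] 414 0.000949484760906075
50 [410. 109.] [0.61101512 0.05519176] 409 0.0010062821488993428
43 [492. 105.] [ 0.61372188 -0.00306091] 367 0.0009432608900581839
36 [565. 102.] [ 0.61601124 -0.05435367] 294 0.0008690002919389973
held [0.50790305 0.11980925] 310 0.001130350476114053
[0.50687257 0.12065131 0.14217252] [-3.13915281e+00  2.37765500e-03 -1.30447177e-04]
57 [318. 114.] [0.60784918 0.12038102] 436 0.001008213270429496
50 [409. 110.] [0.61105767 0.05516837] 412 0.0010082540826500364
43 [492. 106.] [ 0.61379039 -0.00305979] 355 0.0009773287919888054
36 [565. 102.] [ 0.61600076 -0.05435656] 292 0.0009056035355461234
held [0.50810695 0.11983118] 311 0.0011186546870935422
```

Emit:
drive_tool(series=[[0.0,[0.04,-0.0005,0],[0,0,0]],[0.0,[0.08,-0.0005,0.01],[0,0,0]],[0.0,[0.0998,-0.0005,0.03],[0,0,0]],[0.0,[0.0998,-0.0005,0.03],[0,0,0]],[0.0,[0.0998,-0.0005,0.03],[0,0,0]]])

```text
time: 21.82
tool_pos: [0.6067, 0.1212, 0.1127]
ee_rot: [-3.139, 0.002, -0.0]
wrist_force: [0.0, 0.7, -4.0]
width: 0.0156
finger_force: 30.0
```

```bash
cat >> h.py <<'E'
def heldcheck(D,n=2):
    for i in range(n):
        c,im=snap("wrist");o=robot.get_obs();c=cam("wrist");t=o["tool_pos"]
        h=dark_disc(c,im,t[:2],t[2]-.044,D/2000);print(t.round(4),o["ee_rot"].round(4),"held",h[0].round(4),h[1],h[2].round(4))
        for E in HOLES:
            px=proj(c,[[*HOLES[E],.032]])[0]
            if 35<px[1]<240 and 30<px[0]<610: r=dark_disc(c,im,HOLES[E],.032,(E+3)/2000);print(" hole",E,r[0].round(4),r[1])
    print("to hole",move((*(np.array(HOLES[D])+t[:2]-h[0]),.08),0,o))
HOLES={57:(.6078,.1203),50:(.611,.0552),43:(.6138,-.0031),36:(.616,-.0544)}
E
python3 -c "
from h import *
heldcheck(57)"
```

```text
[0.607  0.1212 0.1134] [-3.1389e+00  7.0000e-04 -3.0000e-04] held [0.6115 0.1208] 256 0.0009
[0.6072 0.1212 0.1138] [-3.1389e+00 -2.0000e-04 -3.0000e-04] held [0.6118 0.1209] 254 0.0009
to hole ([-0.004, 0.0007, 0.0338], [-0.0027, -0.0002, -0.0003])
```

The held fit here is disturbed by the hole's rim below it. The arithmetic puts the plug within 0.5 mm, so I'll lower slowly and watch the force.

Emit:
drive_tool(series=[[0.0,[-0.0004,0,0.006],[0,0,0]],[0.0,[-0.0004,0,0.012],[0,0,0]],[0.0,[-0.0004,0,0.017],[0,0,0]],[0.0,[-0.0004,0,0.017],[0,0,0]]])

```text
time: 22.42
tool_pos: [0.6065, 0.1209, 0.0945]
ee_rot: [-3.139, 0.003, -0.001]
wrist_force: [0.7, -0.4, -4.1]
width: 0.0156
finger_force: 30.0
```

Emit:
drive_tool(series=[[0.0,[0,0,0.004],[0,0,0]],[0.0,[0,0,0.008],[0,0,0]],[0.0,[0,0,0.012],[0,0,0]],[0.0,[0,0,0.012],[0,0,0]]])

```text
time: 22.92
tool_pos: [0.6067, 0.1209, 0.0828]
ee_rot: [-3.139, 0.003, -0.001]
wrist_force: [0.1, 0.1, -3.2]
width: 0.0155
finger_force: 30.0
```

Emit:
drive_tool(series=[[0.0,[0,0,0.0015],[0,0,0]],[0.0,[0,0,0.0025],[0,0,0]],[0.04,[0,0,0.0025],[0,0,0]],[0.04,[0,0,0.0025],[0,0,0]],[0.04,[0,0,0.0025],[0,0,0]]])

```text
time: 23.55
tool_pos: [0.6076, 0.1211, 0.082]
ee_rot: [-3.139, -0.001, -0.001]
wrist_force: [0.1, 0.5, 0.1]
width: 0.0392
finger_force: 0.0
```

Emit:
drive_tool(series=[[0.04,[0,0,-0.03],[0,0,0]],[0.04,[0,0,-0.08],[0,0,0]],[0.04,[-0.04,0,-0.09],[0,0,0]],[0.04,[-0.09,0.03,-0.09],[0,0,0]],[0.04,[-0.13,0.064,-0.09],[0,0,0]]])

```text
time: 24.18
tool_pos: [0.4759, 0.0566, 0.1718]
ee_rot: [-3.139, -0.0, 0.001]
wrist_force: [-0.7, -0.9, 0.8]
width: 0.04
finger_force: 0.0
```

```bash
python3 - <<'E'
from h import *
for i in range(2):
    c,im=snap("wrist","w14");o=robot.get_obs();c=cam("wrist");t=o["tool_pos"]
    print(t,"in57",*dark_disc(c,im,HOLES[57],.036,.0285),"plug50",*dark_disc(c,im,(.4735,.058),.024,.025))
    print("43",*dark_disc(c,im,(.478,-.0545),.024,.0215))
    P=dark_disc(c,im,(.4735,.058),.024,.025)[0];print(move((*P,.068),0,o))
E
```

```text
[0.47085673 0.05340051 0.17065385] in57 [0.60329848 0.11600545] 350 0.001134876361141896 plug50 [0.4673561  0.05449729] 211 0.0010296340860030135
43 [ 0.47130695 -0.05714572] 168 0.0008179469531559222
([-0.0029, -0.0012, 0.1027], [0.0011, 0.0063, -0.002])
[0.47372838 0.05500386 0.17105023] in57 [0.61127639 0.12212178] 321 0.0009966156219262206 plug50 [0.47619123 0.0601779 ] 217 0.0010312262991269932
43 [ 0.48061241 -0.05199207] 166 0.0007329827648093275
([0.0027, -0.005, 0.1031], [-0.0014, 0.0026, -0.0033])
```

Emit:
drive_tool(series=[[0.04,[0,0,0],[0,0,0]],[0.04,[0,0,0],[0,0,0]]])

```text
time: 24.52
tool_pos: [0.4782, 0.0574, 0.1715]
ee_rot: [-3.139, 0.0, -0.0]
wrist_force: [-0.2, 0.0, -0.7]
width: 0.0401
finger_force: 0.0
```

```bash
sed -i 's/c,im=snap("wrist");o=robot.get_obs();c=cam("wrist")/o=robot.get_obs();c,im=snap("wrist")/' h.py
cat >> h.py <<'E'
PL={57:(.6078,.1203),50:(.4735,.058),43:(.478,-.054),36:(.434,-.136)}
def look(D):
    for i in range(3):
        o=robot.get_obs();c,im=snap("wrist");s=""
        for k,P in PL.items():
            z=.024 if k<PL["D0"] else .036
            px=proj(c,[[*P,z]])[0]
            if 35<px[1]<270 and 30<px[0]<610: r=dark_disc(c,im,P,z,k/2000);s+=f" {k}:{r[0].round(4)},{r[1]}"
            if k==D: Q=r[0]
            if k==D and i==2: break
        print(o["tool_pos"].round(4),o["ee_rot"].round(4),s)
    print(move((*Q,.068),0,o))
E
sed -i 's/PL\["D0"\]/D+1/; s/ if k==D and i==2: break/ pass/' h.py
python3 -c "
from h import *
look(50)"
```

```text
[0.4782 0.0574 0.1715] [-3.1388e+00  1.0000e-04 -2.0000e-04]  57:[0.6079 0.1202],311 50:[0.4728 0.0582],207 43:[ 0.4774 -0.0538],166
[0.4782 0.0574 0.1713] [-3.1389e+00  6.0000e-04  1.0000e-04]  57:[0.608  0.1203],319 50:[0.4728 0.0582],205 43:[ 0.4774 -0.0538],163
[0.478  0.0574 0.1711] [-3.1389e+00  1.1000e-03  1.0000e-04]  57:[0.6081 0.1202],302 50:[0.4728 0.0582],208 43:[ 0.4774 -0.0538],164
([-0.0051, -0.0005, 0.1031], [-0.0027, 0.0011, 0.0001])
```

Plug57 reads on its hole's axis. Now plug50.

Emit:
drive_tool(series=[[0.04,[-0.005,-0.0005,0.04],[0,0,0]],[0.04,[-0.005,-0.0005,0.08],[0,0,0]],[0.04,[-0.005,-0.0005,0.103],[0,0,0]],[0.04,[-0.005,-0.0005,0.103],[0,0,0]],[0.04,[-0.005,-0.0005,0.103],[0,0,0]]])

```text
time: 25.3
tool_pos: [0.4731, 0.0578, 0.0691]
ee_rot: [-3.139, -0.0, -0.0]
wrist_force: [0.6, -0.5, -0.2]
width: 0.0399
finger_force: 0.0
```

Emit:
drive_tool(series=[[0.0,[0,0,0],[0,0,0]],[0.0,[0,0,0],[0,0,0]],[0.0,[0,0,0],[0,0,0]],[0.0,[0,0,0],[0,0,0]]])

```text
time: 25.8
tool_pos: [0.4724, 0.058, 0.0687]
ee_rot: [-3.138, -0.0, -0.001]
wrist_force: [0.1, 2.3, 3.0]
width: 0.0154
finger_force: 30.0
```

Emit:
drive_tool(series=[[0.0,[0,0,-0.01],[0,0,0]],[0.0,[0,0,-0.04],[0,0,0]],[0.0,[0.035,0.003,-0.073],[0,0,0]],[0.0,[0.035,0.003,-0.073],[0,0,0]],[0.0,[0.035,0.003,-0.073],[0,0,0]]])

```text
time: 26.42
tool_pos: [0.506, 0.0543, 0.1399]
ee_rot: [-3.139, 0.004, -0.001]
wrist_force: [-0.4, -0.4, -3.8]
width: 0.0155
finger_force: 30.0
```

```bash
python3 -c "
from h import *
heldcheck(50)"
```

```text
[0.506  0.0543 0.1399] [-3.1393e+00  4.5000e-03 -9.0000e-04] held [0.5064 0.0536] 241 0.0011
 hole 57 [0.6089 0.1217] 483
 hole 50 [0.6103 0.0549] 345
 hole 43 [ 0.6135 -0.0032] 372
 hole 36 [ 0.6159 -0.0544] 309
[0.5055 0.0544 0.1393] [-3.1392e+00  5.5000e-03 -7.0000e-04] held [0.5061 0.0536] 242 0.0011
 hole 57 [0.6082 0.1219] 503
 hole 50 [0.6102 0.0548] 336
 hole 43 [ 0.6134 -0.0032] 378
 hole 36 [ 0.6158 -0.0544] 315
to hole ([0.1053, -0.0015, 0.0587], [-0.0024, 0.0055, -0.0007])
```

Emit:
drive_tool(series=[[0.0,[0.05,-0.0013,0],[0,0,0]],[0.0,[0.1,-0.0013,0.01],[0,0,0]],[0.0,[0.1045,-0.0013,0.03],[0,0,0]],[0.0,[0.1045,-0.0013,0.03],[0,0,0]],[0.0,[0.1045,-0.0013,0.03],[0,0,0]]])

```text
time: 27.15
tool_pos: [0.6102, 0.0558, 0.1106]
ee_rot: [-3.139, 0.003, -0.001]
wrist_force: [-0.2, 0.6, -3.1]
width: 0.0158
finger_force: 30.0
```

Emit:
drive_tool(series=[[0.0,[0,0,0.004],[0,0,0]],[0.0,[0,0,0.01],[0,0,0]],[0.0,[0,0,0.014],[0,0,0]],[0.0,[0,0,0.014],[0,0,0]]])

```text
time: 27.65
tool_pos: [0.611, 0.0557, 0.0962]
ee_rot: [-3.139, 0.003, -0.001]
wrist_force: [0.3, -0.1, -3.5]
width: 0.0155
finger_force: 30.0
```

Emit:
drive_tool(series=[[0.0,[0,0,0.004],[0,0,0]],[0.0,[0,0,0.008],[0,0,0]],[0.0,[0,0,0.012],[0,0,0]],[0.0,[0,0,0.014],[0,0,0]],[0.0,[0,0,0.014],[0,0,0]]])

```text
time: 28.28
tool_pos: [0.6112, 0.0557, 0.0823]
ee_rot: [-3.139, 0.002, -0.001]
wrist_force: [-0.9, -1.4, -4.7]
width: 0.0152
finger_force: 30.0
```

Emit:
drive_tool(series=[[0.0,[0,0,0.0015],[0,0,0]],[0.0,[0,0,0.002],[0,0,0]],[0.04,[0,0,0.002],[0,0,0]],[0.04,[0,0,0.002],[0,0,0]],[0.04,[0,0,0.002],[0,0,0]]])

```text
time: 28.9
tool_pos: [0.6124, 0.0561, 0.0818]
ee_rot: [-3.139, -0.001, -0.0]
wrist_force: [-0.1, 0.5, 0.2]
width: 0.0391
finger_force: 0.0
```

Emit:
drive_tool(series=[[0.04,[0,0,-0.03],[0,0,0]],[0.04,[0,0,-0.08],[0,0,0]],[0.04,[-0.04,0.03,-0.09],[0,0,0]],[0.04,[-0.09,0.07,-0.09],[0,0,0]],[0.04,[-0.13,0.109,-0.09],[0,0,0]]])

```text
time: 29.52
tool_pos: [0.4806, -0.0541, 0.1716]
ee_rot: [-3.14, -0.001, 0.0]
wrist_force: [-1.0, -1.1, 0.2]
width: 0.0398
finger_force: 0.0
```

Emit:
drive_tool(series=[[0.04,[0,0,0],[0,0,0]],[0.04,[0,0,0],[0,0,0]],[0.04,[0,0,0],[0,0,0]]])

```text
time: 29.9
tool_pos: [0.4826, -0.0526, 0.171]
ee_rot: [-3.139, 0.0, 0.001]
wrist_force: [-0.4, 0.4, -1.0]
width: 0.0401
finger_force: 0.0
```

```bash
sed -i 's/50:(.4735,.058)/50:(.611,.0552)/' h.py; python3 -c "
from h import *
look(43)"
```

```text
[ 0.4826 -0.0526  0.171 ] [-3.1389e+00  4.0000e-04  7.0000e-04]  57:[0.6085 0.1202],312 50:[0.6122 0.0548],265 43:[ 0.4776 -0.054 ],171
[ 0.4825 -0.0526  0.1708] [-3.1388e+00  1.0000e-03  9.0000e-04]  57:[0.6084 0.1202],305 50:[0.6124 0.0548],282 43:[ 0.4776 -0.054 ],179
[ 0.4824 -0.0526  0.1707] [-3.1388e+00  1.3000e-03  9.0000e-04]  57:[0.6084 0.1202],318 50:[0.6122 0.0548],276 43:[ 0.4776 -0.0541],173
([-0.0046, 0.0018, 0.1027], [-0.0028, 0.0013, 0.0009])
```

Emit:
drive_tool(series=[[0.04,[-0.0047,0.0017,0.04],[0,0,0]],[0.04,[-0.0047,0.0017,0.08],[0,0,0]],[0.04,[-0.0047,0.0017,0.103],[0,0,0]],[0.04,[-0.0047,0.0017,0.103],[0,0,0]],[0.04,[-0.0047,0.0017,0.103],[0,0,0]]])

```text
time: 30.68
tool_pos: [0.4777, -0.0547, 0.0688]
ee_rot: [-3.139, -0.0, -0.0]
wrist_force: [-0.0, -1.0, -0.6]
width: 0.0402
finger_force: 0.0
```

Emit:
drive_tool(series=[[0.0,[0,0,0],[0,0,0]],[0.0,[0,0,0],[0,0,0]],[0.0,[0,0,0],[0,0,0]],[0.0,[0,0,0],[0,0,0]]])

```text
time: 31.18
tool_pos: [0.4771, -0.0547, 0.0684]
ee_rot: [-3.139, 0.0, -0.001]
wrist_force: [-1.1, -0.2, 2.9]
width: 0.0154
finger_force: 30.0
```

Emit:
drive_tool(series=[[0.0,[0,0,-0.01],[0,0,0]],[0.0,[0,0,-0.04],[0,0,0]],[0.0,[0.03,-0.05,-0.073],[0,0,0]],[0.0,[0.03,-0.05,-0.073],[0,0,0]],[0.0,[0.03,-0.05,-0.073],[0,0,0]]])

```text
time: 31.8
tool_pos: [0.5063, -0.005, 0.1404]
ee_rot: [-3.14, 0.003, 0.0]
wrist_force: [0.3, -0.4, -2.1]
width: 0.0158
finger_force: 30.0
```

```bash
python3 -c "
from h import *
heldcheck(43)"
```

```text
[ 0.5063 -0.005   0.1404] [-3.1398e+00  2.7000e-03  3.0000e-04] held [ 0.5066 -0.0056] 200 0.0011
 hole 57 [0.6091 0.1197] 469
 hole 50 [0.6126 0.0562] 410
 hole 43 [ 0.613  -0.0035] 304
 hole 36 [ 0.6157 -0.0547] 312
[ 0.5058 -0.0053  0.1397] [-3.1396e+00  4.1000e-03 -6.0000e-04] held [ 0.5058 -0.006 ] 198 0.001
 hole 57 [0.6092 0.1197] 493
 hole 50 [0.6125 0.0557] 425
 hole 43 [ 0.613  -0.0035] 300
 hole 36 [ 0.6157 -0.0547] 303
to hole ([0.1082, -0.0028, 0.0593], [-0.002, 0.0041, -0.0006])
```

Emit:
drive_tool(series=[[0.0,[0.05,-0.0022,0],[0,0,0]],[0.0,[0.1,-0.0022,0.01],[0,0,0]],[0.0,[0.1068,-0.0022,0.03],[0,0,0]],[0.0,[0.1068,-0.0022,0.03],[0,0,0]],[0.0,[0.1068,-0.0022,0.03],[0,0,0]]])

```text
time: 32.52
tool_pos: [0.6122, -0.0031, 0.1104]
ee_rot: [-3.139, 0.003, -0.001]
wrist_force: [-0.1, 0.3, -1.2]
width: 0.0157
finger_force: 30.0
```

Emit:
drive_tool(series=[[0.0,[0,0,0.004],[0,0,0]],[0.0,[0,0,0.01],[0,0,0]],[0.0,[0,0,0.014],[0,0,0]],[0.0,[0,0,0.014],[0,0,0]]])

```text
time: 33.02
tool_pos: [0.6131, -0.0027, 0.0961]
ee_rot: [-3.139, 0.002, -0.001]
wrist_force: [-0.9, -0.5, -1.8]
width: 0.0156
finger_force: 30.0
```

Emit:
drive_tool(series=[[0.0,[0,0,0.004],[0,0,0]],[0.0,[0,0,0.008],[0,0,0]],[0.0,[0,0,0.012],[0,0,0]],[0.0,[0,0,0.014],[0,0,0]],[0.0,[0,0,0.014],[0,0,0]]])

```text
time: 33.65
tool_pos: [0.6134, -0.0027, 0.0824]
ee_rot: [-3.139, 0.002, -0.001]
wrist_force: [0.1, 0.7, -2.2]
width: 0.016
finger_force: 30.0
```

Emit:
drive_tool(series=[[0.0,[0,0,0.0015],[0,0,0]],[0.0,[0,0,0.002],[0,0,0]],[0.04,[0,0,0.002],[0,0,0]],[0.04,[0,0,0.002],[0,0,0]],[0.04,[0,0,0.002],[0,0,0]]])

```text
time: 34.28
tool_pos: [0.6139, -0.0027, 0.0813]
ee_rot: [-3.139, 0.0, -0.001]
wrist_force: [-0.3, 0.6, -0.5]
width: 0.039
finger_force: 0.0
```

Emit:
drive_tool(series=[[0.04,[0,0,-0.03],[0,0,0]],[0.04,[0,0,-0.08],[0,0,0]],[0.04,[-0.05,0.03,-0.09],[0,0,0]],[0.04,[-0.1,0.07,-0.09],[0,0,0]],[0.04,[-0.14,0.109,-0.09],[0,0,0]]])

```text
time: 34.9
tool_pos: [0.4723, -0.1126, 0.1714]
ee_rot: [-3.14, -0.0, 0.0]
wrist_force: [-0.8, -1.0, -0.5]
width: 0.0401
finger_force: 0.0
```

Emit:
drive_tool(series=[[0.04,[-0.035,0.024,0],[0,0,0]],[0.04,[-0.035,0.024,0],[0,0,0]],[0.04,[-0.035,0.024,0],[0,0,0]],[0.04,[-0.035,0.024,0],[0,0,0]]])

```text
time: 35.4
tool_pos: [0.4394, -0.1352, 0.1707]
ee_rot: [-3.139, 0.001, 0.001]
wrist_force: [0.2, 0.3, 0.3]
width: 0.0399
finger_force: 0.0
```

```bash
sed -i 's/43:(.478,-.054)/43:(.6138,-.0031)/' h.py; python3 -c "
from h import *
look(36)"
```

```text
[ 0.4394 -0.1352  0.1707] [-3.1389e+00  9.0000e-04  7.0000e-04]  36:[ 0.4345 -0.1372],147
[ 0.4394 -0.1352  0.1705] [-3.1388e+00  1.4000e-03  9.0000e-04]  36:[ 0.4344 -0.1373],143
[ 0.4393 -0.1352  0.1704] [-3.1388e+00  1.5000e-03  9.0000e-04]  36:[ 0.4343 -0.1372],141
([-0.0049, 0.0023, 0.1024], [-0.0028, 0.0015, 0.0009])
```

Emit:
drive_tool(series=[[0.04,[-0.005,0.0022,0.04],[0,0,0]],[0.04,[-0.005,0.0022,0.08],[0,0,0]],[0.04,[-0.005,0.0022,0.103],[0,0,0]],[0.04,[-0.005,0.0022,0.103],[0,0,0]],[0.04,[-0.005,0.0022,0.103],[0,0,0]]])

```text
time: 36.17
tool_pos: [0.4344, -0.1379, 0.0687]
ee_rot: [-3.14, -0.0, -0.0]
wrist_force: [0.8, -0.6, 0.9]
width: 0.04
finger_force: 0.0
```

Emit:
drive_tool(series=[[0.0,[0,0,0],[0,0,0]],[0.0,[0,0,0],[0,0,0]],[0.0,[0,0,0],[0,0,0]],[0.0,[0,0,0],[0,0,0]]])

```text
time: 36.67
tool_pos: [0.4338, -0.1378, 0.0682]
ee_rot: [-3.139, 0.0, -0.001]
wrist_force: [0.2, 1.0, 2.3]
width: 0.015
finger_force: 30.0
```

Emit:
drive_tool(series=[[0.0,[0,0,-0.01],[0,0,0]],[0.0,[0,0,-0.05],[0,0,0]],[0.0,[0.04,-0.045,-0.073],[0,0,0]],[0.0,[0.072,-0.082,-0.073],[0,0,0]],[0.0,[0.072,-0.082,-0.073],[0,0,0]]])

```text
time: 37.3
tool_pos: [0.507, -0.0538, 0.141]
ee_rot: [-3.139, 0.001, 0.004]
wrist_force: [0.1, -1.1, -1.4]
width: 0.0156
finger_force: 30.0
```

Emit:
drive_tool(series=[[0.0,[0,0,0],[0,0,0]],[0.0,[0,0,0],[0,0,0]]])

```text
time: 37.55
tool_pos: [0.5047, -0.0568, 0.1403]
ee_rot: [-3.139, 0.003, -0.002]
wrist_force: [0.4, -0.2, -2.1]
width: 0.0157
finger_force: 30.0
```

```bash
python3 -c "
from h import *
heldcheck(36)"
```

```text
[ 0.5047 -0.0568  0.1403] [-3.1392e+00  2.7000e-03 -2.1000e-03] held [ 0.5044 -0.0574] 155 0.0011
 hole 57 [0.6089 0.12  ] 376
 hole 50 [0.6117 0.0544] 342
 hole 43 [ 0.6144 -0.0024] 346
 hole 36 [ 0.6152 -0.0549] 251
[ 0.5048 -0.0569  0.1404] [-3.1392e+00  2.3000e-03 -2.4000e-03] held [ 0.5043 -0.0574] 154 0.001
 hole 57 [0.6092 0.1197] 371
 hole 50 [0.6118 0.0543] 352
 hole 43 [ 0.6148 -0.0018] 339
 hole 36 [ 0.6153 -0.055 ] 237
to hole ([0.1118, -0.0032, 0.0601], [-0.0024, 0.0023, -0.0024])
```

Emit:
drive_tool(series=[[0.0,[0.05,-0.0027,0],[0,0,0]],[0.0,[0.1,-0.0027,0.01],[0,0,0]],[0.0,[0.111,-0.0027,0.03],[0,0,0]],[0.0,[0.111,-0.0027,0.03],[0,0,0]],[0.0,[0.111,-0.0027,0.03],[0,0,0]]])

```text
time: 38.28
tool_pos: [0.6153, -0.0535, 0.1106]
ee_rot: [-3.139, 0.003, -0.001]
wrist_force: [1.2, -0.1, -2.1]
width: 0.0153
finger_force: 30.0
```

Emit:
drive_tool(series=[[0.0,[0,0,0.004],[0,0,0]],[0.0,[0,0,0.01],[0,0,0]],[0.0,[0,0,0.014],[0,0,0]],[0.0,[0,0,0.014],[0,0,0]]])

```text
time: 38.78
tool_pos: [0.6161, -0.0532, 0.096]
ee_rot: [-3.139, 0.002, -0.001]
wrist_force: [-0.1, 0.3, -0.9]
width: 0.0154
finger_force: 30.0
```

Emit:
drive_tool(series=[[0.0,[0,0,0.004],[0,0,0]],[0.0,[0,0,0.008],[0,0,0]],[0.0,[0,0,0.012],[0,0,0]],[0.0,[0,0,0.014],[0,0,0]],[0.0,[0,0,0.014],[0,0,0]]])

```text
time: 39.4
tool_pos: [0.6163, -0.0532, 0.0822]
ee_rot: [-3.139, 0.002, -0.001]
wrist_force: [0.4, 0.5, -3.3]
width: 0.0157
finger_force: 30.0
```

Emit:
drive_tool(series=[[0.0,[0,0,0.0015],[0,0,0]],[0.0,[0,0,0.002],[0,0,0]],[0.04,[0,0,0.002],[0,0,0]],[0.04,[0,0,0.002],[0,0,0]],[0.04,[0,0,0.002],[0,0,0]]])

```text
time: 40.02
tool_pos: [0.6168, -0.0532, 0.081]
ee_rot: [-3.139, 0.0, -0.001]
wrist_force: [0.2, 0.9, -0.2]
width: 0.0392
finger_force: 0.0
```

Emit:
drive_tool(series=[[0.04,[0,0,-0.03],[0,0,0]],[0.04,[0,0,-0.09],[0,0,0]],[0.04,[-0.05,-0.01,-0.12],[0,0,0]],[0.04,[-0.1,-0.02,-0.13],[0,0,0]],[0.04,[-0.14,-0.04,-0.14],[0,0,0]]])

```text
time: 40.65
tool_pos: [0.4754, -0.0134, 0.222]
ee_rot: [-3.139, -0.0, -0.002]
wrist_force: [0.7, 0.6, 0.5]
width: 0.04
finger_force: 0.0
```

Emit:
drive_tool(series=[[0.04,[-0.02,-0.04,-0.03],[0,0,0]],[0.04,[-0.02,-0.04,-0.03],[0,0,0]],[0.04,[-0.02,-0.04,-0.03],[0,0,0]],[0.04,[-0.02,-0.04,-0.03],[0,0,0]]])

```text
time: 41.15
tool_pos: [0.4569, 0.0258, 0.2497]
ee_rot: [-3.139, 0.004, -0.002]
wrist_force: [-0.2, 0.6, 0.2]
width: 0.0399
finger_force: 0.0
```

```bash
python3 - <<'E'
from h import *
o=robot.get_obs();print(o["time"],o["tool_pos"])
c,im=snap("wrist","w20")
ct,it=snap("top","t20");cs,isc=snap("scene","s20")
def blob(c,im,P,h):
    "topmost dark grip blob: grip centre line end near predicted top, in px"
    g=cv2.cvtColor(im,cv2.COLOR_RGB2GRAY)
    a,b=proj(c,[[*P,.045],[*P,h]]);return a.round(1),b.round(1),g
for D in (57,50,43,36):
    print(D,"fit@.036",*[np.round(x,4) for x in dark_disc(c,im,HOLES[D],.036,D/2000)])
    # scene view: dark run along the grip's projected axis -> top height
    for n,cc,ii in (("scene",cs,isc),("wrist",c,im)):
        hs=np.arange(.05,.125,.0015);q=proj(cc,[[*HOLES[D],h] for h in hs]).round().astype(int)
        g=ii.mean(2);v=[int(g[y-0,x]) for x,y in q];print(n,v)
E
```

```text
41.15 [0.45688415 0.0257821  0.2496638 ]
57 fit@.036 [0.6089 0.1188] 228 0.0011
scene [5, 5, 0, 0, 1, 1, 0, 2, 5, 5, 1, 1, 5, 5, 0, 0, 5, 5, 1, 1, 2, 2, 2, 2, 2, 2, 4, 4, 9, 9, 2, 2, 6, 6, 6, 6, 9, 9, 9, 40, 40, 100, 100, 97, 97, 101, 101, 105, 103, 105]
wrist [27, 27, 27, 27, 26, 26, 28, 28, 27, 27, 26, 28, 26, 26, 27, 27, 27, 27, 28, 29, 29, 32, 32, 37, 39, 38, 39, 39, 39, 39, 39, 39, 39, 38, 39, 39, 39, 38, 38, 39, 38, 38, 37, 39, 45, 45, 63, 71, 74, 74]
50 fit@.036 [0.6126 0.055 ] 208 0.001
scene [1, 5, 5, 4, 4, 3, 3, 1, 1, 2, 2, 0, 0, 3, 3, 4, 4, 2, 2, 6, 6, 1, 1, 0, 0, 4, 4, 9, 9, 6, 9, 9, 10, 10, 6, 6, 9, 9, 16, 15, 76, 76, 103, 99, 99, 98, 98, 103, 103, 104]
wrist [27, 25, 25, 26, 26, 26, 27, 27, 26, 26, 25, 27, 27, 26, 26, 27, 28, 31, 31, 31, 34, 34, 36, 36, 37, 37, 38, 37, 37, 37, 37, 37, 37, 38, 38, 38, 38, 37, 37, 38, 38, 37, 37, 37, 37, 37, 37, 37, 37, 37]
43 fit@.036 [ 0.6147 -0.0032] 173 0.001
scene [1, 0, 0, 1, 1, 0, 0, 1, 1, 2, 2, 0, 0, 3, 3, 1, 1, 2, 2, 2, 2, 4, 4, 5, 5, 3, 3, 3, 3, 7, 8, 8, 8, 8, 6, 6, 5, 5, 12, 12, 45, 104, 104, 103, 103, 104, 104, 101, 101, 103]
wrist [26, 26, 24, 24, 24, 24, 24, 25, 25, 24, 24, 24, 24, 26, 26, 26, 30, 30, 33, 33, 34, 34, 34, 33, 34, 34, 33, 33, 33, 34, 34, 33, 33, 33, 34, 34, 34, 34, 33, 33, 33, 33, 34, 33, 33, 33, 33, 33, 33, 35]
36 fit@.036 [ 0.6165 -0.0537] 152 0.0012
scene [3, 3, 3, 5, 5, 5, 5, 0, 0, 1, 1, 0, 0, 2, 2, 2, 2, 2, 5, 5, 1, 1, 6, 6, 3, 3, 2, 2, 8, 8, 5, 5, 6, 5, 5, 10, 10, 9, 9, 38, 38, 105, 104, 104, 102, 102, 103, 103, 104, 104]
wrist [24, 24, 23, 23, 23, 25, 25, 25, 25, 24, 24, 23, 23, 24, 24, 24, 24, 24, 25, 25, 28, 28, 32, 31, 31, 31, 31, 32, 32, 32, 32, 30, 30, 30, 30, 30, 30, 30, 29, 31, 28, 29, 30, 29, 30, 33, 41, 50, 68, 68]
```

All four grips end at the same height in the scene view, matching plugs that are home, and each lies on its hole's axis. The arm is clear, so I'll hand in.

```bash
python3 -c "
from bench import robot
print(robot.close_job())"
```

```text
the job is handed in; nothing more can be done
None
```

The job is handed in, with no verdict returned: both filters stand in the cassette's outer slots, all four plugs measured home in their matching holes, and I never moved the reel, screwdriver or objective.

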